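Open a stuck ration tray one-handed and feed the cage

ROBOT

A 6-joint arm with a two-finger parallel gripper is mounted at the origin on a cart in front of the work surface, level with it; the furniture and walls round the work are solid. World frame = base frame: x ahead of the robot, y to its left, z up, the work surface at z = 0. Lengths are in m, angles in degrees, forces in N, time in s.
With the tool pointing down it reaches from about 0.3 to 0.75 m from the base axis. Payload 8.5 kg.
Tool frame: the origin (TCP) lies at the very end of the fingers, on their centre line; the grasp point (between the pads) lies 19 mm behind it; z points along the fingers, y is the line along which they close (so a half turn about z gives the same grasp; the last joint's range is limited). The gripper opens to 85 mm and grips with 20 to 120 N. Pads are 22 mm wide; open, the fingers measure 114 mm over their backs; the gripper's body (76 mm by 85 mm) begins 54 mm behind the grasp point. The pads swing forward as they close: fully open they stand 13 mm farther back than shut.
Start: joints at [64.555, 21.807, 74.336, -0, 83.858, -12.336], TCP at [0.125, 0.536, 0.231] pointing down, gripper open.
Joint ranges: [-178.18, 178.18], [-50.72, 133.34], [12.68, 142.11], [-81.47, 261.47], [9.98, 163.14], [-165.26, 165.26]. Speed limits (degrees/s): [136.94, 136.94, 180, 180, 180, 180].

INTERFACE

Orientations are given as a 3x3 rotation matrix whose columns are the frame's x, y, z axes.
In Python, from rig import observe, cams, ticket gives the robot as it stands.
- The arm moves only by the tool move_arm, never from a script. Its arguments are lists of equal length, an entry for each row: "jaw": the finger opening in cm, from 0 to 8.54; "dp": the shift along the tool's x, y, z in cm, a list of three; "turn": the turn, a rotation vector about the tool's x, y, z in rad, a list of three. In form: {"jaw": [jaw, ...], "dp": [[tx, ty, tz], ...], "turn": [[wx, wy, wz], ...]}. A call has 1 to 12 rows; each row shifts and turns the commanded pose from where the row before left it, along the tool's axes as they then stand; what a row does not reach is not made up. A row lasts 1/12 s, in which the tool goes at most 41.7 mm and 7.16 degrees, less where a joint would pass 70% of its speed; a pose out of reach is approached as far as the arm can. A call is refused whole if a number of a shift passes 4.17 or a number of a turn 0.125, either way. A call with a gripper value outside its range is refused whole. The fingers move at their own pace and stop on an object; "force" is the grip in N (left out, the last holds). Time passes only in rows, so rows that do not move let the fingers close. It gives the time, the measured TCP pose, the force, the opening and the grip force at its end, in the units of the state.
- observe(): the state, without advancing time (a new reading comes with each control period).
- cams.get_image(name): name is "scene" or "top" or "wrist"; returns (picture, depth): 480x640x3 uint8, red, green, blue; 480x640 float32, m along the optical axis (not along the pixel's ray), 0 where there is no reading.
- cams.calibration(name): a dict with "vertical_fov" (degrees; the focal length in pixels is half the picture's height over the tangent of half this angle, whatever the lens; pixels are square), "cx", "cy" (the principal point, pixels), "view" (4x4, takes a point from world to camera coordinates); the wrist camera has in their place "tool_from_camera" (4x4, takes a point from camera to tool coordinates, whose origin is the TCP and whose axes are the flange's). Camera axes: x right, y up, looking along -z (the intrinsics and any distortion apply to the point x, -y, -z); pixel columns grow to the right and rows downward; lengths in m; the calibration is good to about 2 mm. A picture is of the moment at which its call begins: read the wrist's pose just before it. calibration takes no time and is no camera call.
- ticket.close_job(): hands the job in; it is judged then, once.
Trained networks look in the newest picture that a camera, given by its name, has taken for a name from the list of things; names that differ only in an ending like _2 or _b are one class to them, and where a whole thing is asked for, a point or a joint stands for the part that bears it (a point fixed in the world has none). Each returns a list of dicts, best first, with "p" (0 to 1); they miss things now and then, are a little off and sometimes report something else, mostly with a low value. They report only what shows in the picture. A call takes as long as a camera call.
- cams.spot_in(camera, query): "box" ([centre column, centre row, width, height] as shares, 0 to 1, of the picture: columns of its width, rows of its height, round what is visible of it).
- cams.outline_of(camera, query): "mask" (480x640 bool, what is visible of it) and "box" ([centre column, centre row, width, height] as shares, 0 to 1, of the picture: columns of its width, rows of its height, round what is visible of it).
- cams.mark_of(camera, query): "location" ([column, row] as shares, 0 to 1, of the picture: columns of its width, rows of its height: a listed point, or the origin of a listed thing).
The state is a dict: "time_s": time; "q": joint angles; "qvel": joint speeds; "joint_efforts": joint torques, N m; "position": TCP position; "tool_rot": TCP orientation; "ft_force": force on the tool from outside, world axes, zero at the start; "wrist_torque": the same for the moment, N m; "grip_width": finger opening in m; "gripper_force": force on a finger pad.
Only numpy, scipy, OpenCV 4.12 (cv2) and the standard library are available. Lean on these libraries where they do the work, as an engineer would, in place of code of your own. Each camera call takes 0.05 s, during which the arm holds its last target. There are 200 camera calls.

TASK

Feed the mouse cage: the ration is in the metal tray whose clear cover is stuck on, so slide the covered tray under the lips of the hold-down right up to its back stop, and there pull the cover straight up off the tray so that the tray stays behind. Tip the tray's pellets into the feed hopper in the cage's lid; the feed is being counted, so every pellet lying loose on the bench must end up in the hopper too. Finish with the cover and the empty tray both inside the grey wash-up tray, and do not knock over the glass beaker.

Things in the scene. Friction and masses are not known exactly. Their poses are not given: they have to be found in the camera images.
- tray: aluminium ration tray (the inner part). Foot plate 124 x 90 x 3 mm sticks out 18 mm beside each side wall. Side walls 116 mm long, top 45 mm above the bench, 54 mm apart outside, 49 inside; floor 3 mm up. Back wall at +x; at -x a 30 degree ramp up to a pouring lip at x -58 mm, z 36 mm. Origin: centre of the underside. Polished: pellets slide from about 17 to 22 degrees
- cover: clear cover (the outer part), an upturned box 128 x 66 mm that sits over the tray; four springy rubber blocks on the tray's sides (x +-42 mm) make it stick with about 10 N, far more than the full tray weighs. Origin: centre of the skirt's lower edge, 14 mm above the tray's origin when on. Top face 34 mm up; on it a white grip ridge 60 long (x), 14 thick (y), to 62 mm
- holddown: steel hold-down fixed to the bench: two low rails along its x axis with lips (underside 6 mm, top 9 mm up, 76 mm apart) under which the tray's foot plate slides from the open, flared -x end until it meets the back stop at +x. 95 mm between the rails' walls; mouth flared over 40 mm; open end 90 mm from the origin
- seat (a point): point on the bench between the rails, where the tray's origin is when the foot plate is against the back stop; axes as the hold-down's; the tray may go in with its back or its lip first
- cage: mouse cage 335 x 223 mm with a wire lid, fixed, its long side along x; origin at the centre of its base; top of the lid 172 mm above the bench
- hopper (a point): middle of the mouth of the feed hopper, at the height of the lid's top: the part of the lid's V-shaped trough on the +y side of its upright black divider. Mouth about 170 mm along x and 90 mm along y; 80 mm deep, deepest 52 mm towards -x, long slope on the +x side; axes as the cage's; the few old pellets seen in it belong to the lid
- wash_tray: grey open wash-up tray 210 x 250 mm, walls 50 mm high and 4 mm thick, fixed; origin under its centre
- wash_tray_in (a point): centre of the wash-up tray's inner floor, 4 mm above the bench; axes as the tray's
- beaker: glass beaker 74 mm wide, 80 mm high, standing behind the wash-up tray, not part of the job; origin at the centre of its base
- ration_1: brown feed pellet, a stub 25 mm long (its x axis) and 12.5 mm thick, 12 g; origin at the middle of its underside as it first lies. One of the four in the tray
- ration_2: brown feed pellet, a stub 25 mm long (its x axis) and 12.5 mm thick, 12 g; origin at the middle of its underside as it first lies. One of the four in the tray
- ration_3: brown feed pellet, a stub 25 mm long (its x axis) and 12.5 mm thick, 12 g; origin at the middle of its underside as it first lies. One of the four in the tray
- ration_4: brown feed pellet, a stub 25 mm long (its x axis) and 12.5 mm thick, 12 g; origin at the middle of its underside as it first lies. One of the four in the tray
- spill_1: brown feed pellet, a stub 25 mm long (its x axis) and 12.5 mm thick, 12 g; origin at the middle of its underside as it first lies. One of two to four lying loose on the bench left of the hold-down
- spill_2: brown feed pellet, a stub 25 mm long (its x axis) and 12.5 mm thick, 12 g; origin at the middle of its underside as it first lies. One of two to four lying loose on the bench left of the hold-down
- spill_3: brown feed pellet, a stub 25 mm long (its x axis) and 12.5 mm thick, 12 g; origin at the middle of its underside as it first lies. One of two to four lying loose on the bench left of the hold-down
- spill_4: brown feed pellet, a stub 25 mm long (its x axis) and 12.5 mm thick, 12 g; origin at the middle of its underside as it first lies. One of two to four lying loose on the bench left of the hold-down

How it is judged:
By the outcome, as a careful person would: the job done as asked, in the order asked, and still so for the second after the job is handed in, with the robot touching nothing.
Of spill_1, spill_2, spill_3, spill_4 only 2 to 4 are there at a start; the rules pass over those that are not, and their reading is None.
At some moment in a run one of spill_1, spill_2, spill_3, spill_4 may be knocked a few centimetres aside while the robot is not near it.
It also fails if it takes over 210 s, if anything falls off the work surface, if the arm or the gripper's body presses on something with over 40 N, if the wrist force passes 120 N, or if a joint passes its speed limit or range.

## Working session

There is one attempt and no reset: what is moved stays moved. The work goes in short steps, Python scripts to look and compute and a tool call to move; the robot and the scene stay as the last step left them, time stands still between calls to the robot, and variables do not carry over. Pictures are saved under pics/ and viewed, at most 14 in all, crops included, and the job is handed in when it is done.

Besides the shell and the picture viewer there is one more tool, called after ">>>" as name(argument=value, ...) on one line, values as JSON. move_arm: Moves the arm, as the interface text tells. Its arguments: {"type":"object","properties":{"jaw":{"type":"array","items":{"type":"number"}},"dp":{"type":"array","items":{"type":"array","items":{"type":"number"}}},"turn":{"type":"array","items":{"type":"array","items":{"type":"number"}}},"force":{"type":"number"}},"required":["jaw","dp","turn"]}

```bash
mkdir -p pics; ls; cat > h.py <<'E'
import numpy as np, cv2
from rig import observe, cams, ticket
def save(img,name): cv2.imwrite('pics/'+name,img[:,:,::-1])
def pose():
    s=observe(); return np.array(s['position']),np.array(s['tool_rot'])
def c2w(name,P=None):
    c=cams.calibration(name)
    if name!='wrist': return np.linalg.inv(np.array(c['view'])),c
    p,R=P; T=np.eye(4);T[:3,:3]=R;T[:3,3]=p
    return T@np.array(c['tool_from_camera']),c
def ray(name,u,v,P=None):
    T,c=c2w(name,P); f=240/np.tan(np.radians(c['vertical_fov'])/2)
    d=np.array([(u-c['cx'])/f,-(v-c['cy'])/f,-1.]); 
    return T[:3,3],T[:3,:3]@d   # times depth
def onz(name,u,v,z,P=None):
    o,d=ray(name,u,v,P); return o+d*(z-o[2])/d[2]
def cloud(name,depth,P=None):
    v,u=np.mgrid[0:480,0:640]; T,c=c2w(name,P); f=240/np.tan(np.radians(c['vertical_fov'])/2)
    d=np.stack([(u-c['cx'])/f,-(v-c['cy'])/f,-np.ones_like(u,float)],-1)*depth[...,None]
    return d@T[:3,:3].T+T[:3,3]
E
python3 - <<'E'
from h import *
for n in ['scene','top']:
    im,d=cams.get_image(n); save(im,n+'0.png'); np.save(n+'0.npy',d)
    c=cams.calibration(n); print(n,{k:v for k,v in c.items()})
    for q in ['tray','cover','holddown','seat','cage','hopper','wash_tray_in','beaker','spill_1','ration_1']:
        r=cams.mark_of(n,q)
        for x in r[:5]:
            u,v=x['location'][0]*640,x['location'][1]*480
            z={'hopper':.172,'cover':.014}.get(q,0)
            print(q,round(x['p'],2),round(u),round(v),onz(n,u,v,z).round(3))
E
```

```text
pics
scene {'vertical_fov': 42.6702236986785, 'cx': 313.23493307847565, 'cy': 245.89532828776683, 'view': array([[-8.22816457e-01, -5.68307088e-01, -3.62440820e-04,
         4.80223760e-01],
       [ 2.27809168e-01, -3.30414854e-01,  9.15930678e-01,
        -2.29847191e-01],
       [-5.20649653e-01,  7.53560268e-01,  4.01336344e-01,
        -1.45195592e+00],
       [ 0.00000000e+00,  0.00000000e+00,  0.00000000e+00,
         1.00000000e+00]])}
tray 0.51 338 314 [0.422 0.122 0.   ]
cover 0.63 338 311 [0.414 0.133 0.014]
holddown 0.9 315 274 [ 0.603 -0.036  0.   ]
holddown 0.73 250 297 [0.667 0.182 0.   ]
holddown 0.32 313 273 [ 0.61  -0.038  0.   ]
seat 0.72 318 275 [ 0.591 -0.033  0.   ]
cage 0.91 395 241 [ 0.521 -0.382  0.   ]
wash_tray_in 0.76 247 350 [0.504 0.384 0.   ]
beaker 0.95 212 310 [0.704 0.292 0.   ]
beaker 0.4 248 351 [0.501 0.385 0.   ]
spill_1 0.58 264 306 [0.604 0.197 0.   ]
spill_1 0.53 268 290 [0.651 0.123 0.   ]
spill_1 0.46 394 239 [ 0.532 -0.396  0.   ]
spill_1 0.43 295 300 [0.558 0.125 0.   ]
spill_1 0.42 252 298 [0.658 0.184 0.   ]
top {'vertical_fov': 50.56828
[... 282 characters left out ...]
     ,  0.        ,  1.        ]])}
tray 0.78 270 317 [0.414 0.137 0.   ]
cover 0.83 270 315 [0.418 0.135 0.014]
holddown 0.37 173 279 [0.516 0.384 0.   ]
seat 0.74 478 268 [ 0.521 -0.403  0.   ]
cage 0.8 477 264 [ 0.531 -0.399  0.   ]
cage 0.22 278 256 [0.569 0.112 0.   ]
hopper 0.75 480 249 [ 0.552 -0.355  0.172]
wash_tray_in 0.72 173 278 [0.518 0.382 0.   ]
wash_tray_in 0.69 481 250 [ 0.567 -0.412  0.   ]
beaker 0.71 205 207 [0.702 0.301 0.   ]
spill_1 0.6 253 222 [0.658 0.176 0.   ]
spill_1 0.55 275 255 [0.571 0.12  0.   ]
spill_1 0.53 244 243 [0.604 0.199 0.   ]
spill_1 0.51 274 221 [0.66  0.121 0.   ]
spill_1 0.41 479 266 [ 0.527 -0.404  0.   ]
ration_1 0.73 273 222 [0.658 0.123 0.   ]
```

View pics/top0.png

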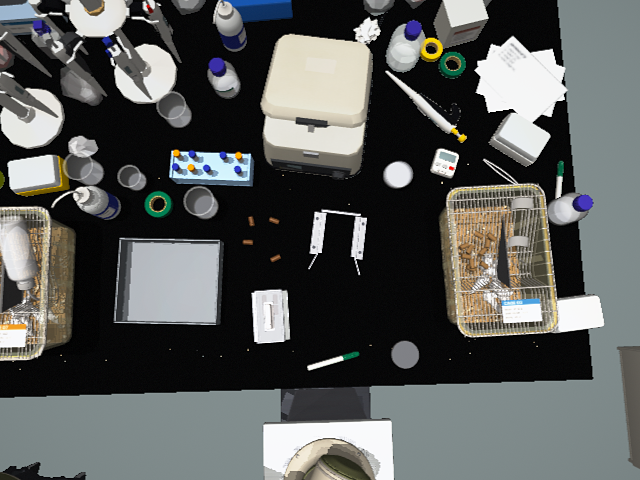

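View pics/scene0.png

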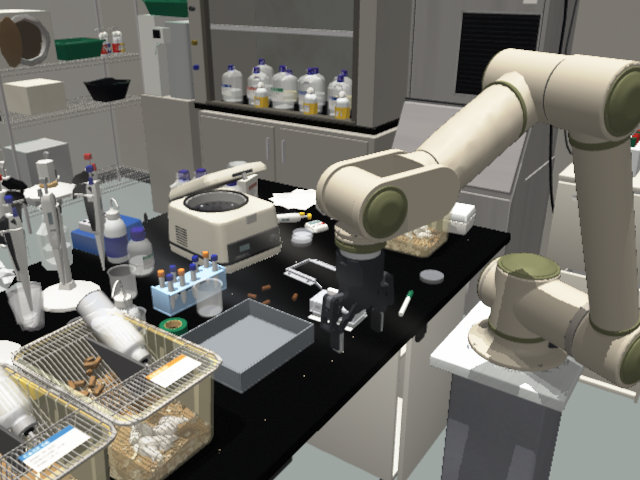

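The top view shows the covered tray at about (270,316), with the grip ridge running vertically. The four loose pellets are at (251,222), (274,221), (248,243) and (276,259). The hold-down is at about (340,240), with its mouth facing the robot. The hopper is left of the black divider at about (485,240).

```bash
python3 - <<'E'
from h import *
d=np.load('top0.npy'); im=cv2.imread('pics/top0.png')[:,:,::-1]
W=cloud('top',d)
def box(lo,hi):
    return ((W>np.array(lo))&(W<np.array(hi))).all(-1)
def rect(m,n):
    p=W[m]; print(n,len(p),p.mean(0).round(4)); r=cv2.minAreaRect((p[:,:2]*1000).astype(np.float32)); print('  ',np.round(r[0],1),np.round(r[1],1),round(r[2],1))
rect(box([.3,.05,.056],[.5,.22,.1]),'ridge')
rect(box([.3,.05,.03],[.5,.22,.1]),'cover')
rect(box([.4,.25,.03],[.62,.5,.07]),'washrim')
rect(box([.65,.25,.06],[.75,.36,.12]),'beaker')
print('bench z',W[box([.45,.05,-.02],[.5,.1,.02])][:,2].mean())
# holddown: bright pixels
b=(im.min(-1)>120)
m=b&box([.47,-.14,-.01],[.72,.06,.05]); rect(m,'hd')
q=W[m]
for x0 in np.arange(.48,.70,.02):
    s=q[(q[:,0]>x0)&(q[:,0]<x0+.02)]
    if len(s): print(round(x0,2),len(s),s[:,1].min().round(3),s[:,1].max().round(3), s[s[:,1]>-.04][:,1].round(3).min() if (s[:,1]>-.04).any() else '', s[s[:,1]<-.04][:,1].round(3).max() if (s[:,1]<-.04).any() else '', s[:,2].max().round(3))
# pellets
br=(im[...,0].astype(int)-im[...,2]>40)&box([.52,.05,-.01],[.72,.24,.04])
n,l,st,c=cv2.connectedComponentsWithStats(br.astype(np.uint8))
for i in range(1,n):
    if st[i,4]>10: rect(l==i,'pel')
# hopper region
rect(box([.3,-.6,.160],[.75,-.22,.19]),'lid')
rect(box([.3,-.6,.19],[.75,-.22,.3]),'abovelid')
s=observe(); print(s['tool_rot'],s['q'])
cv2.imwrite('pics/hop.png',cv2.resize(im[170:350,430:610,::-1],(540,540),interpolation=cv2.INTER_CUBIC))
h=W[195:330:9,440:560:8,2]; print((h*1000).astype(int))
E
```

```text
ridge 158 [0.4172 0.133  0.0743]
   [416.6 133.7] [57.9 14.1] 2.3
cover 1443 [0.4158 0.1329 0.0509]
   [416.3 133.8] [127.9  66.2] 2.4
washrim 720 [0.5194 0.3421 0.0456]
   [510.4 380.8] [247.8 210.6] 87.1
beaker 234 [0.708  0.3043 0.0746]
   [703.3 299.1] [73.  72.6] 43.1
bench z -0.0001909399761488596
hd 1125 [ 0.6182 -0.0441  0.0054]
   [612.9 -43.3] [138.1 179.4] 81.5
0.5 5 -0.094 -0.092  -0.092 0.013
0.52 19 -0.092 0.036 0.031 -0.088 0.014
0.54 46 -0.104 0.031 0.017 -0.083 0.013
0.56 133 -0.107 0.03 0.001 -0.075 0.015
0.58 180 -0.108 0.03 -0.002 -0.079 0.015
0.6 187 -0.112 0.026 -0.005 -0.08 0.015
0.62 188 -0.115 0.023 -0.008 -0.083 0.014
0.64 179 -0.119 0.02 -0.012 -0.087 0.014
0.66 164 -0.119 0.017 -0.038 -0.041 0.014
0.68 24 -0.076 0.016 -0.038 -0.041 0.015
pel 47 [0.6605 0.1803 0.0096]
   [661.4 180.9] [25.8 13.9] 11.1
pel 44 [0.6603 0.1219 0.0104]
   [660.5 122.3] [28.5 11. ] 65.1
pel 43 [0.606  0.189  0.0107]
   [606.2 190.6] [25.7 11.1] 85.2
pel 46 [0.5624 0.1198 0.01  ]
   [562.9 120.1] [11.2 26. ] 20.9
lid 6178 [ 0.5166 -0.4125  0.1693]
   [ 530.7 -404.7] [339.5 230.5] 
[... 830 characters left out ...]
1  135   30   31   32  156   28   48  119  130 1307
    -2]
 [  -1   78  168  122  110   27   45  111  148   33  106   90  125  162
   171]
 [   2   68  167   99  125   27  113   43  148   26   40   82  120  161
   167]
 [   3   55  163   94   87   86   88   46  138   33   96   77  115  151
   167]
 [  -1   49  166   23  120  127  133  136   22   33   30   73  109  147
   165]
 [  -1   38  169   24  169  169   37   36   48   46   26   67  173  143
   166]
 [  -1   29  168   31   29   26  167  173  173  176  170  174  172  174
   171]
 [  -3   18  121   30   23   28   28   30  168  175  174  174  172  135
   167]
 [  -1   -1  108  170   31   24   33   36  172  172  173  169  111  143
   164]]
```

View pics/hop.png

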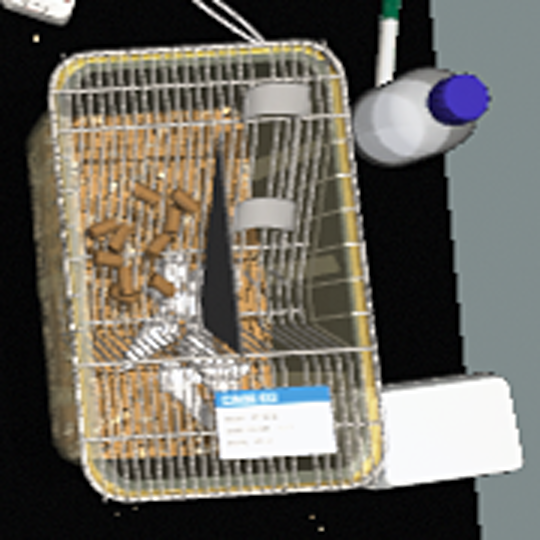

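The crop shows the pellet part of the hopper left of the black divider, with the divider running along the cage's x axis, and the bottle side to its right. Now I'll move over the tray for a close look.

>>> move_arm(jaw=[8.5, 8.5, 8.5, 8.5, 8.5, 8.5, 8.5, 8.5, 8.5, 8.5, 8.5, 8.5], dp=[[-2.68, -2.33, 0.1], [-2.68, -2.33, 0.1], [-2.68, -2.33, 0.1], [-2.68, -2.33, 0.1], [-2.68, -2.33, 0.1], [-2.68, -2.33, 0.1], [-2.68, -2.33, 0.1], [-2.68, -2.33, 0.1], [-2.68, -2.33, 0.1], [-2.68, -2.33, 0.1], [-2.68, -2.33, 0.1], [-2.68, -2.33, 0.1]], turn=[[0, 0, 0], [0, 0, 0], [0, 0, 0], [0, 0, 0], [0, 0, 0], [0, 0, 0], [0, 0, 0], [0, 0, 0], [0, 0, 0], [0, 0, 0], [0, 0, 0], [0, 0, 0]])

```text
time_s: 2.1
position: [0.3753, 0.1888, 0.2195]
tool_rot: [[-0.974, 0.227, 0.001], [0.227, 0.974, 0.0], [-0.001, 0.0, -1.0]]
ft_force: [0.7, 0.4, 0.2]
grip_width: 0.0848
gripper_force: 0.0
```

>>> move_arm(jaw=[8.5, 8.5, 8.5, 8.5, 8.5, 8.5], dp=[[-2.68, -2.33, 0], [-2.68, -2.33, 0], [0, 0, 0], [0, 0, 0], [0, 0, 0], [0, 0, 0]], turn=[[0, 0, -0.09], [0, 0, -0.09], [0, 0, -0.09], [0, 0, 0], [0, 0, 0], [0, 0, 0]])

```text
time_s: 2.6
position: [0.4181, 0.1354, 0.2194]
tool_rot: [[-0.999, -0.04, -0.0], [-0.04, 0.999, 0.0], [0.0, 0.0, -1.0]]
ft_force: [-0.8, -0.1, -0.1]
grip_width: 0.0847
gripper_force: 0.0
```

```bash
cat >> h.py <<'E'
from scipy.spatial.transform import Rotation as Ro
def down(yaw_y):  # tool pointing down, tool y axis at angle yaw_y (deg) in world
    a=np.radians(yaw_y); y=np.array([np.cos(a),np.sin(a),0]); z=np.array([0,0,-1.]); return np.stack([np.cross(y,z),y,z],1)
def plan(p,Rt=None):
    P,R=pose(); d=R.T@(np.array(p)-P)*100
    print('dp cm',d.round(2),'norm',np.linalg.norm(d).round(1), 'turn', (Ro.from_matrix(R.T@Rt).as_rotvec().round(4) if Rt is not None else ''))
E
python3 - <<'E'
from h import *
s=observe(); print(s['time_s'],s['position'],s['q'],s['ft_force'])
P=pose(); im,d=cams.get_image('wrist'); save(im,'w1.png'); W=cloud('wrist',d,P)
print(cams.calibration('wrist'))
m=(W[...,2]>.056)&(W[...,2]<.09)&(abs(W[...,0]-.417)<.1)&(abs(W[...,1]-.134)<.1)
p=W[m]; print(len(p)); print(cv2.minAreaRect((p[:,:2]*1000).astype(np.float32)),p[:,2].max())
plan([.4165,.1337,.052],down(92.4))
E
```

```text
2.6 [0.41811939 0.13543381 0.2193847 ] [ 2.43647001e+00  1.13007479e+01  9.18124392e+01  8.32611831e-03
  7.68945839e+01 -8.98338798e+01] [-0.75980448 -0.10314888 -0.10993301]
{'vertical_fov': 60.956525327489096, 'cx': 316.9021012676824, 'cy': 229.87236308796724, 'tool_from_camera': array([[-3.87711866e-05,  9.45835964e-01,  3.24644925e-01,
         8.37732575e-02],
       [ 9.99999939e-01, -7.56573869e-05,  3.39850259e-04,
         5.18424623e-04],
       [ 3.46004384e-04,  3.24644918e-01, -9.45835904e-01,
        -1.44048914e-01],
       [ 0.00000000e+00,  0.00000000e+00,  0.00000000e+00,
         1.00000000e+00]])}
1522
((414.35150146484375, 135.33322143554688), (58.85056686401367, 13.978889465332031), 2.220919609069824) 0.07975461974564763
dp cm [ 0.17 -0.18 16.74] norm 16.7 turn [ 0.0001  0.0001 -0.0014]
```

View pics/w1.png

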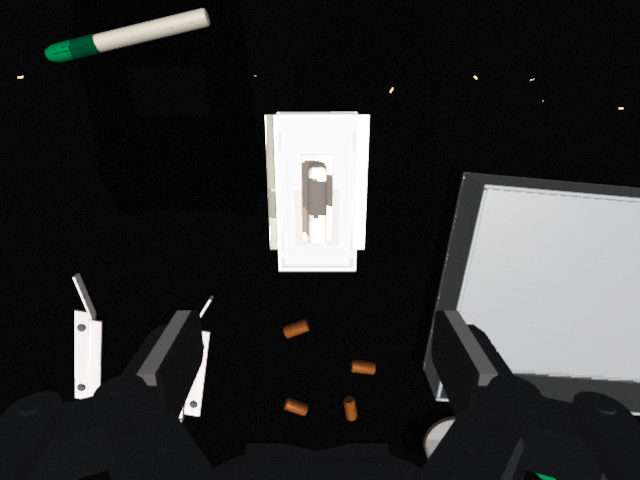

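The wrist view shows the covered tray at (318,190), its foot plates on either side, the ridge vertical, and the pellets and hold-down below it. I can't tell yet which end has the lip. I'll grip the ridge.

>>> move_arm(jaw=[8.5, 8.5, 8.5, 8.5, 8.5, 8.5, 1.0, 1.0, 1.0, 1.0, 1.0, 1.0], dp=[[0.25, -0.09, 3.0], [0, 0, 4.0], [0, 0, 4.0], [0, 0, 3.5], [0, 0, 2.0], [0, 0, 0], [0, 0, 0], [0, 0, 0], [0, 0, 0], [0, 0, 0], [0, 0, 0], [0, 0, 0]], turn=[[0, 0, 0], [0, 0, 0], [0, 0, 0], [0, 0, 0], [0, 0, 0], [0, 0, 0], [0, 0, 0], [0, 0, 0], [0, 0, 0], [0, 0, 0], [0, 0, 0], [0, 0, 0]], force=90)

```text
time_s: 3.65
position: [0.4165, 0.134, 0.055]
tool_rot: [[-0.999, -0.041, 0.001], [-0.041, 0.999, 0.0], [-0.001, 0.0, -1.0]]
ft_force: [-4.1, 3.8, 18.8]
grip_width: 0.0126
gripper_force: 71.6
```

>>> move_arm(jaw=[1.0, 1.0, 1.0, 1.0, 1.0, 1.0], dp=[[0, 0, 0], [0, 0, 0], [0, 0, -2.0], [0, 0, -3.0], [0, 0, -3.0], [0, 0, 0]], turn=[[0, 0, 0], [0, 0, 0], [0, 0, 0], [0, 0, 0], [0, 0, 0], [0, 0, 0]])

```text
time_s: 4.15
position: [0.4182, 0.134, 0.1387]
tool_rot: [[-0.999, -0.041, 0.008], [-0.041, 0.999, 0.0], [-0.008, 0.0, -1.0]]
ft_force: [1.6, -0.6, -2.3]
grip_width: 0.012
gripper_force: 88.7
```

```bash
python3 - <<'E'
from h import *
s=observe(); print(s['time_s'],s['position'],s['grip_width'],s['ft_force'],s['gripper_force'])
P=pose(); im,d=cams.get_image('wrist'); save(im,'w2.png'); W=cloud('wrist',d,P)
# holddown points from wrist and what is seen through the cover
g=im.min(-1)>110
m=g&(W[...,2]<.03)&(W[...,2]>-.01)&(W[...,0]>.47)&(W[...,1]<.045)&(W[...,1]>-.14)
q=W[m]; print(len(q)); 
for x0 in np.arange(.48,.70,.02):
    t=q[(q[:,0]>x0)&(q[:,0]<x0+.02)]
    if len(t)>3: print(round(x0,2),len(t),np.percentile(t[:,1],[1,99]).round(4),(t[t[:,1]>-.04][:,1].min().round(4) if (t[:,1]>-.04).any() else ''),(t[t[:,1]<-.04][:,1].max().round(4) if (t[:,1]<-.04).any() else ''))
print(cv2.minAreaRect((q[:,:2]*1000).astype(np.float32)))
E
```

```text
4.15 [0.41821996 0.13400229 0.13871907] 0.01199586427399925 [ 1.57990228 -0.60737209 -2.28474511] 88.74661445617676
3261
0.5 47 [-0.0987 -0.09  ]  -0.09
0.52 150 [-0.1007  0.0363] 0.0301 -0.0853
0.54 307 [-0.1025  0.0314] 0.0207 -0.0754
0.56 586 [-0.105  -0.0739]  -0.073
0.58 610 [-0.1079 -0.0765]  -0.076
0.6 626 [-0.1107  0.0249] 0.0165 -0.0796
0.62 624 [-0.1137  0.0175] 0.0052 -0.0823
0.64 293 [-0.1177 -0.0862]  -0.0858
0.66 18 [-0.1188 -0.1065]  -0.106
((597.1517333984375, -42.363197326660156), (139.26986694335938, 155.5078582763672), 82.32111358642578)
```

View pics/w2.png

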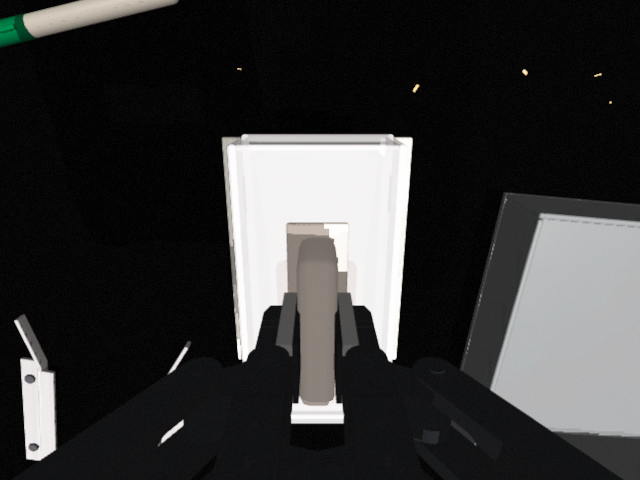

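The tray came up with the cover, and the foot plate is visible on both sides at (232,250) and (403,250). Next I'll line it up with the hold-down's axis, in front of the mouth.

>>> move_arm(jaw=[1.0, 1.0, 1.0, 1.0, 1.0, 1.0, 1.0, 1.0, 1.0], dp=[[-0.47, -3.07, 0.8], [-0.47, -3.07, 0.8], [-0.47, -3.07, 0.8], [-0.47, -3.07, 0.8], [-0.47, -3.07, 0.8], [0, 0, 0], [0, 0, 0], [0, 0, 0], [0, 0, 0]], turn=[[0, 0, 0], [0, 0, 0], [0, 0, 0], [0, 0, 0.063], [0, 0, 0.063], [0, 0, 0.063], [0, 0, 0], [0, 0, 0], [0, 0, 0]])

```text
time_s: 4.95
position: [0.4435, -0.0181, 0.0938]
tool_rot: [[-0.989, 0.145, -0.001], [0.145, 0.989, 0.001], [0.001, 0.0, -1.0]]
ft_force: [-1.4, -0.7, -3.0]
grip_width: 0.0121
gripper_force: 89.0
```

```bash
python3 - <<'E'
from h import *
s=observe(); print(s['time_s'],s['position'],s['grip_width'],s['ft_force'],s['tool_rot'])
d0=np.array([np.cos(np.radians(-8.4)),np.sin(np.radians(-8.4)),0])
plan(np.array([.613,-.0427,.06])-.167*d0,down(81.6))
P=pose(); im,d=cams.get_image('wrist'); save(im,'w3.png'); W=cloud('wrist',d,P)
g=im.min(-1)>110
m=g&(W[...,2]<.03)&(W[...,2]>-.01)&(W[...,0]>.47)&(W[...,1]<.045)&(W[...,1]>-.14)
q=W[m]; print(len(q)) 
for x0 in np.arange(.50,.70,.02):
    t=q[(q[:,0]>x0)&(q[:,0]<x0+.02)]
    if len(t)>3: print(round(x0,2),len(t),np.percentile(t[:,1],[1,99]).round(4),(t[t[:,1]>-.04][:,1].min().round(4) if (t[:,1]>-.04).any() else ''),(t[t[:,1]<-.04][:,1].max().round(4) if (t[:,1]<-.04).any() else ''))
E
```

```text
4.95 [ 0.44353058 -0.01810399  0.09384833] 0.012097009386937746 [-1.39794536 -0.68092024 -2.97383572] [[-9.89482644e-01  1.44646250e-01 -1.24890627e-03]
 [ 1.44645697e-01  9.89483375e-01  5.23450179e-04]
 [ 1.31148710e-03  3.37295949e-04 -9.99999083e-01]]
dp cm [-0.43  0.04  3.38] norm 3.4 turn [ 0.0003 -0.0013  0.0015]
308
0.5 79 [-0.0953  0.0277] 0.0248 -0.0902
0.52 117 [-0.0926  0.0367] 0.0212 -0.0831
0.54 29 [0.0202 0.0381] 0.0202 
0.58 51 [-0.0574 -0.0211] -0.0396 -0.0402
```

View pics/w3.png

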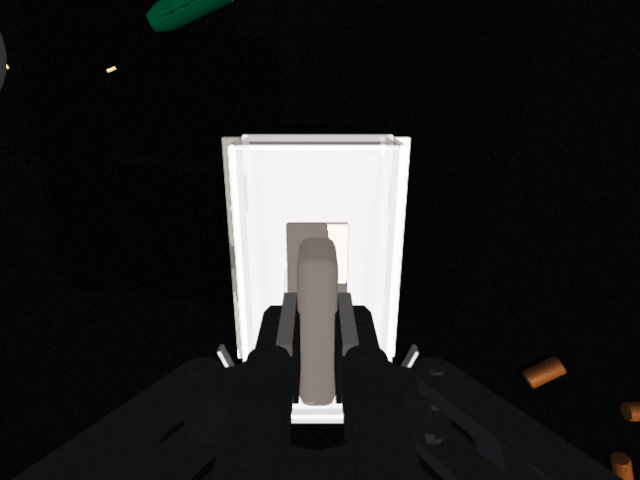

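The two flare tips at (226,357) and (410,355) are symmetric about the tray, so it's aligned. I'll lower it and slide it in.

>>> move_arm(jaw=[1.0, 1.0, 1.0, 1.0, 1.0, 1.0, 1.0], dp=[[0, 0, 1.5], [0, 0, 1.5], [0, 0, 0.6], [0, 0, 0.25], [0, 0, 0], [0, 0, 0], [0, 0, 0]], turn=[[0, 0, 0], [0, 0, 0], [0, 0, 0], [0, 0, 0], [0, 0, 0], [0, 0, 0], [0, 0, 0]])

```text
time_s: 5.58
position: [0.4444, -0.0188, 0.0563]
tool_rot: [[-0.989, 0.147, 0.001], [0.147, 0.989, -0.0], [-0.001, -0.0, -1.0]]
ft_force: [-0.0, -0.7, -2.8]
grip_width: 0.0119
gripper_force: 89.0
```

>>> move_arm(jaw=[1.0, 1.0, 1.0, 1.0, 1.0, 1.0, 1.0, 1.0, 1.0], dp=[[-0.7, 0, 0.03], [-0.7, 0, 0], [-0.7, 0, 0], [-0.7, 0, 0], [-0.7, 0, 0], [-0.7, 0, 0], [-0.7, 0, 0], [-0.7, 0, 0], [0, 0, 0]], turn=[[0, 0, 0], [0, 0, 0], [0, 0, 0], [0, 0, 0], [0, 0, 0], [0, 0, 0], [0, 0, 0], [0, 0, 0], [0, 0, 0]])

```text
time_s: 6.33
position: [0.5013, -0.0276, 0.0557]
tool_rot: [[-0.989, 0.147, 0.002], [0.147, 0.989, -0.001], [-0.002, -0.0, -1.0]]
ft_force: [2.0, -0.5, 0.8]
grip_width: 0.0122
gripper_force: 89.5
```

```bash
python3 - <<'E'
from h import *
s=observe(); print(s['time_s'],s['position'],s['grip_width'],s['ft_force'],s['wrist_torque'],s['tool_rot'])
p=np.array(s['position']); print('y err from axis mm',1000*(p[1]-(-.0427-(p[0]-.613)*np.tan(np.radians(8.4)))))
E
```

```text
6.3333 [ 0.50125425 -0.02756305  0.05569784] 0.012210051550428536 [ 2.04944969 -0.53620489  0.82172205] [-0.03203861 -0.18013527 -0.03781569] [[-9.89080519e-01  1.47360527e-01  2.14519494e-03]
 [ 1.47359689e-01  9.89082820e-01 -5.44639506e-04]
 [-2.20203383e-03 -2.22577066e-04 -9.99997551e-01]]
y err from axis mm -1.3642300020685894
```

>>> move_arm(jaw=[1.0, 1.0, 1.0, 1.0, 1.0, 1.0, 1.0, 1.0, 1.0], dp=[[-0.5, 0.05, 0.0], [-0.5, 0.05, 0], [-0.5, 0, 0], [-0.5, 0, 0], [-0.5, 0, 0], [-0.5, 0, 0], [-0.5, 0, 0], [-0.5, 0, 0], [0, 0, 0]], turn=[[0, 0, 0], [0, 0, 0], [0, 0, 0], [0, 0, 0], [0, 0, 0], [0, 0, 0], [0, 0, 0], [0, 0, 0], [0, 0, 0]])

```text
time_s: 7.08
position: [0.5405, -0.0324, 0.0557]
tool_rot: [[-0.989, 0.147, 0.002], [0.147, 0.989, -0.0], [-0.002, -0.0, -1.0]]
ft_force: [2.1, -0.0, 0.7]
grip_width: 0.012
gripper_force: 89.4
```

>>> move_arm(jaw=[1.0, 1.0, 1.0, 1.0, 1.0, 1.0, 1.0, 1.0, 1.0], dp=[[-0.5, 0, 0.0], [-0.5, 0, 0], [-0.5, 0, 0], [-0.5, 0, 0], [-0.5, 0, 0], [-0.5, 0, 0], [0, 0, 0], [0, 0, 0], [0, 0, 0]], turn=[[0, 0, 0], [0, 0, 0], [0, 0, 0], [0, 0, 0], [0, 0, 0], [0, 0, 0], [0, 0, 0], [0, 0, 0], [0, 0, 0]])

```text
time_s: 7.83
position: [0.5692, -0.0365, 0.0557]
tool_rot: [[-0.989, 0.147, 0.001], [0.147, 0.989, -0.0], [-0.001, -0.0, -1.0]]
ft_force: [2.1, -0.3, -0.0]
grip_width: 0.0121
gripper_force: 89.4
```

```bash
python3 - <<'E'
from h import *
s=observe(); print(s['time_s'],s['position'],s['grip_width'],s['ft_force'],s['wrist_torque'])
p=np.array(s['position']); print('y err from axis mm',1000*(p[1]-(-.0427-(p[0]-.613)*np.tan(np.radians(8.4)))))
E
```

```text
7.8333 [ 0.56918442 -0.03654786  0.05570327] 0.012119802501949297 [ 2.0661213  -0.33871553 -0.03822005] [ 0.01735007 -0.10833457 -0.00313298]
y err from axis mm -0.31798264846447793
```

>>> move_arm(jaw=[1.0, 1.0, 1.0, 1.0, 1.0, 1.0, 1.0], dp=[[-0.3, 0.01, 0.0], [-0.3, 0.01, 0], [-0.3, 0.01, 0], [-0.3, 0, 0], [-0.3, 0, 0], [-0.3, 0, 0], [0, 0, 0]], turn=[[0, 0, 0], [0, 0, 0], [0, 0, 0], [0, 0, 0], [0, 0, 0], [0, 0, 0], [0, 0, 0]])

```text
time_s: 8.42
position: [0.5875, -0.039, 0.0556]
tool_rot: [[-0.989, 0.147, 0.001], [0.147, 0.989, -0.0], [-0.001, -0.0, -1.0]]
ft_force: [0.5, -0.9, 1.1]
grip_width: 0.012
gripper_force: 89.5
```

>>> move_arm(jaw=[1.0, 1.0, 1.0, 1.0, 1.0], dp=[[-0.3, 0.0, 0.0], [-0.3, 0.0, 0], [-0.3, 0.0, 0], [-0.3, 0, 0], [0, 0, 0]], turn=[[0, 0, 0], [0, 0, 0], [0, 0, 0], [0, 0, 0], [0, 0, 0]])

```text
time_s: 8.83
position: [0.5994, -0.0407, 0.0555]
tool_rot: [[-0.989, 0.147, 0.001], [0.147, 0.989, -0.0], [-0.001, -0.0, -1.0]]
ft_force: [0.4, -0.4, 0.0]
grip_width: 0.0123
gripper_force: 89.6
```

>>> move_arm(jaw=[1.0, 1.0, 1.0, 1.0, 1.0], dp=[[-0.2, 0.0, 0.0], [-0.2, 0.0, 0], [-0.2, 0.0, 0], [-0.2, 0, 0], [0, 0, 0]], turn=[[0, 0, 0], [0, 0, 0], [0, 0, 0], [0, 0, 0], [0, 0, 0]])

```text
time_s: 9.25
position: [0.607, -0.0418, 0.0555]
tool_rot: [[-0.989, 0.147, 0.001], [0.147, 0.989, -0.0], [-0.001, -0.0, -1.0]]
ft_force: [-0.4, 0.5, 0.2]
grip_width: 0.0118
gripper_force: 89.5
```

>>> move_arm(jaw=[1.0, 1.0, 1.0, 1.0, 1.0], dp=[[-0.2, 0.0, 0.0], [-0.2, 0.0, 0], [-0.2, 0.0, 0], [-0.2, 0, 0], [0, 0, 0]], turn=[[0, 0, 0], [0, 0, 0], [0, 0, 0], [0, 0, 0], [0, 0, 0]])

```text
time_s: 9.67
position: [0.6129, -0.0426, 0.0556]
tool_rot: [[-0.989, 0.147, -0.005], [0.147, 0.989, 0.001], [0.005, -0.0, -1.0]]
ft_force: [-9.5, 0.7, 6.5]
grip_width: 0.0122
gripper_force: 90.4
```

That's contact with the back stop. I'll press a little more to seat it, relax, and pull straight up.

>>> move_arm(jaw=[1.0, 1.0, 1.0, 1.0], dp=[[-0.1, 0.0, 0.0], [-0.1, 0, 0], [0, 0, 0], [0, 0, 0]], turn=[[0, 0, 0], [0, 0, 0], [0, 0, 0], [0, 0, 0]])

```text
time_s: 10.0
position: [0.6139, -0.0427, 0.0558]
tool_rot: [[-0.989, 0.147, -0.007], [0.147, 0.989, 0.001], [0.007, -0.0, -1.0]]
ft_force: [-14.5, 2.1, 9.9]
grip_width: 0.012
gripper_force: 91.0
```

>>> move_arm(jaw=[1.0, 1.0, 1.0, 1.0, 1.0, 1.0, 1.0, 1.0, 1.0, 1.0, 1.0, 1.0], dp=[[0.15, 0.0, 0.0], [0, 0, -0.2], [0, 0, -0.2], [0, 0, -0.3], [0, 0, -0.3], [0, 0, -0.5], [0, 0, -0.5], [0, 0, -0.5], [0, 0, -0.5], [0, 0, -1.0], [0, 0, -2.0], [0, 0, 0]], turn=[[0, 0, 0], [0, 0, 0], [0, 0, 0], [0, 0, 0], [0, 0, 0], [0, 0, 0], [0, 0, 0], [0, 0, 0], [0, 0, 0], [0, 0, 0], [0, 0, 0], [0, 0, 0]])

```text
time_s: 11.0
position: [0.6174, -0.0436, 0.1209]
tool_rot: [[-0.989, 0.147, 0.01], [0.147, 0.989, -0.003], [-0.01, -0.001, -1.0]]
ft_force: [0.4, -1.3, 0.2]
grip_width: 0.0122
gripper_force: 89.5
```

>>> move_arm(jaw=[1.0, 1.0, 1.0, 1.0], dp=[[0.0, 0.0, -3.0], [0, 0, -3.0], [0, 0, -2.0], [0, 0, 0]], turn=[[0, 0, 0], [0, 0, 0], [0, 0, 0], [0, 0, 0]])

```text
time_s: 11.33
position: [0.6169, -0.0435, 0.2014]
tool_rot: [[-0.989, 0.147, 0.011], [0.147, 0.989, -0.003], [-0.011, -0.001, -1.0]]
ft_force: [0.4, 0.2, -0.1]
grip_width: 0.012
gripper_force: 89.5
```

```bash
python3 - <<'E'
from h import *
s=observe(); print(s['time_s'],s['position'],s['grip_width'],s['ft_force'])
im,d=cams.get_image('top'); save(im,'t2.png'); 
cv2.imwrite('pics/t2c.png',cv2.resize(im[180:300,220:400,::-1],(720,480),interpolation=cv2.INTER_CUBIC))
E
```

```text
11.3333 [ 0.61691511 -0.04347602  0.20135544] 0.012023471602749776 [ 0.36713733  0.2008358  -0.14564812]
```

View pics/t2c.png

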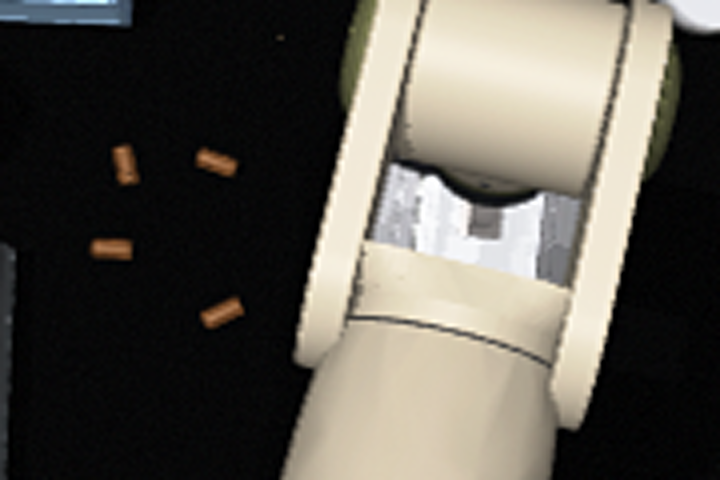

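The four pellets are unmoved. The wrist force shows only the cover's weight, so the tray stayed behind. Now the cover goes to the +y side of the wash-up tray.

>>> move_arm(jaw=[1.0, 1.0, 1.0, 1.0, 1.0, 1.0, 1.0, 1.0, 1.0, 1.0, 1.0, 1.0], dp=[[1.28, 3.42, 0], [1.28, 3.42, 0], [1.28, 3.42, 0], [1.28, 3.42, 0], [1.28, 3.42, 0], [1.28, 3.42, 0], [1.28, 3.42, 0], [1.28, 3.42, 0], [1.28, 3.42, 0], [1.28, 3.42, 0], [1.28, 3.42, 0], [1.28, 3.42, 0]], turn=[[0, 0, 0], [0, 0, 0], [0, 0, 0], [0, 0, 0], [0, 0, 0], [0, 0, 0], [0, 0, 0], [0, 0, 0], [0, 0, 0], [0, 0, 0], [0, 0, 0], [0, 0, 0]])

```text
time_s: 12.38
position: [0.5226, 0.3872, 0.1944]
tool_rot: [[-0.989, 0.147, -0.001], [0.147, 0.989, -0.0], [0.001, -0.001, -1.0]]
ft_force: [0.3, -0.3, -1.1]
grip_width: 0.0119
gripper_force: 89.5
```

>>> move_arm(jaw=[1.0, 1.0, 1.0, 1.0, 1.0, 1.0], dp=[[1.28, 3.42, 0], [1.28, 3.42, 0], [0, 0, 0], [0, 0, 0], [0, 0, 0], [0, 0, 0]], turn=[[0, 0, 0], [0, 0, 0], [0, 0, -0.095], [0, 0, 0], [0, 0, 0], [0, 0, 0]])

```text
time_s: 12.88
position: [0.5086, 0.456, 0.195]
tool_rot: [[-0.998, 0.056, -0.001], [0.056, 0.998, -0.001], [0.0, -0.001, -1.0]]
ft_force: [-0.5, -0.4, 0.3]
grip_width: 0.0119
gripper_force: 89.5
```

```bash
python3 - <<'E'
from h import *
plan([.5104,.456,.048],down(87))
im,d=cams.get_image('top')
cv2.imwrite('pics/t3c.png',cv2.resize(im[180:360,90:390,::-1],(800,480),interpolation=cv2.INTER_CUBIC))
W=cloud('top',d)
m=(W[...,2]>.02)&(W[...,2]<.06)&(W[...,0]>.5)&(W[...,0]<.70)&(W[...,1]>-.1)&(W[...,1]<.01)
p=W[m]; print(len(p),cv2.minAreaRect((p[:,:2]*1000).astype(np.float32)))
for x0 in np.arange(.53,.70,.01):
    t=p[(p[:,0]>x0)&(p[:,0]<x0+.01)]; 
    if len(t): print(round(x0,2),np.round(t.min(0),3)[1:],np.round(t.max(0),3)[1:])
E
```

```text
dp cm [-0.19  0.02 14.7 ] norm 14.7 turn [-0.0006 -0.0005 -0.0038]
432 ((611.6985473632812, -43.845420837402344), (63.098785400390625, 117.23716735839844), 81.34481811523438)
0.55 [-0.066  0.023] [-0.011  0.048]
0.56 [-0.069  0.022] [-0.006  0.049]
0.57 [-0.069  0.02 ] [-0.006  0.05 ]
0.58 [-0.067  0.02 ] [-0.009  0.047]
0.59 [-0.069  0.04 ] [-0.014  0.05 ]
0.6 [-0.07   0.031] [-0.014  0.05 ]
0.61 [-0.07  0.02] [-0.017  0.048]
0.62 [-0.073  0.022] [-0.018  0.05 ]
0.63 [-0.074  0.021] [-0.02  0.05]
0.64 [-0.08  0.02] [-0.019  0.048]
0.65 [-0.08   0.021] [-0.019  0.05 ]
0.66 [-0.077  0.021] [-0.022  0.051]
0.67 [-0.044  0.032] [-0.027  0.049]
```

View pics/t3c.png

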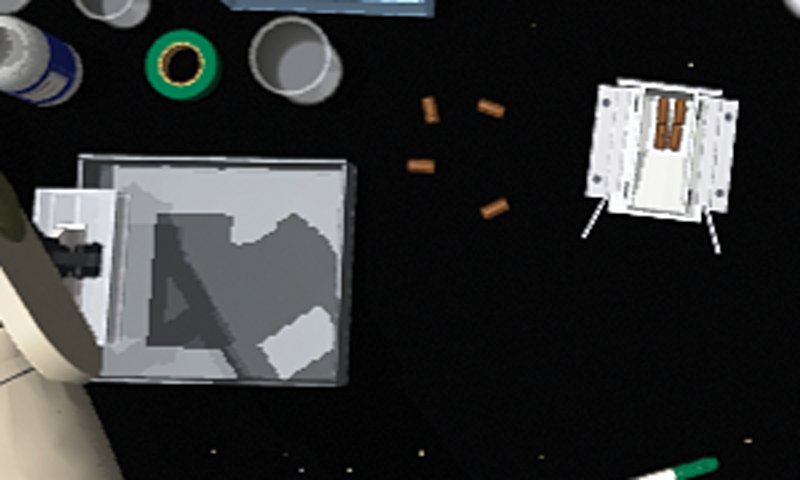

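The tray sits in the hold-down with its four pellets at the back end, around (670,120), and its lip towards the robot. I'll put the cover down.

>>> move_arm(jaw=[1.0, 1.0, 1.0, 1.0, 1.0, 1.0, 1.0, 4.0, 4.0, 4.0, 4.0, 4.0], dp=[[-0.2, -0.3, 3.5], [0, 0, 3.5], [0, 0, 3.5], [0, 0, 2.5], [0, 0, 1.2], [0, 0, 0.5], [0, 0, 0], [0, 0, 0], [0, 0, 0], [0, 0, 0], [0, 0, -3], [0, 0, -3]], turn=[[0, 0, 0], [0, 0, 0], [0, 0, 0], [0, 0, 0], [0, 0, 0], [0, 0, 0], [0, 0, 0], [0, 0, 0], [0, 0, 0], [0, 0, 0], [0, 0, 0], [0, 0, 0]])

```text
time_s: 13.93
position: [0.5095, 0.4535, 0.1088]
tool_rot: [[-0.999, 0.053, -0.002], [0.053, 0.999, -0.001], [0.002, -0.001, -1.0]]
ft_force: [0.5, 1.5, 0.8]
grip_width: 0.0402
gripper_force: 0.0
```

```bash
python3 - <<'E'
from h import *
s=observe(); print(s['time_s'],s['position'],s['grip_width'],s['ft_force'],s['q'])
im,d=cams.get_image('top'); W=cloud('top',d)
br=(im[...,0].astype(int)-im[...,2]>40)&(W[...,0]>.5)&(W[...,0]<.74)&(W[...,1]>.03)&(W[...,1]<.255)&(W[...,2]<.03)
n,l,st,c=cv2.connectedComponentsWithStats(br.astype(np.uint8))
for i in range(1,n):
    if st[i,4]>10:
        p=W[l==i]; r=cv2.minAreaRect((p[:,:2]*1000).astype(np.float32)); e=np.linalg.eigh(np.cov(p[:,:2].T))[1][:,1]
        print(np.round(r[0],1),np.round(r[1]),'long axis deg',np.degrees(np.arctan2(e[1],e[0])).round(1))
plan([.6605,.181,.2],down(90))
E
```

```text
13.9333 [0.50946601 0.45354943 0.10877895] 0.040200163676223796 [0.47372296 1.51713613 0.75799242] [ 3.17574154e+01  4.06181321e+01  6.09963174e+01  3.86412415e-04
  7.85270225e+01 -5.52119808e+01]
[661.4 181.1] [25. 14.] long axis deg -162.4
[660.5 122.1] [28. 11.] long axis deg 66.4
[606.1 190.6] [26. 11.] long axis deg 81.2
[562.6 120.2] [12. 26.] long axis deg 108.4
dp cm [-16.35 -26.55  -8.31] norm 32.3 turn [ 0.0058  0.0088 -0.0527]
```

The cover is down, and fresh pellet poses are measured. Next is pellet A at (0.661, 0.181).

>>> move_arm(jaw=[4, 4, 4, 4, 4, 4, 4, 4, 4, 4, 4, 4], dp=[[0, 0, -3.0], [-1.82, -2.95, -2.0], [-1.82, -2.95, -2.0], [-1.82, -2.95, -1.0], [-1.82, -2.95, 0], [-1.82, -2.95, 0], [-1.82, -2.95, 0], [-1.82, -2.95, 0], [-1.82, -2.95, 0], [-1.82, -2.95, 0], [0, 0, 0], [0, 0, 0]], turn=[[0, 0, 0], [0, 0, 0], [0, 0, 0], [0, 0, 0], [0, 0, 0], [0, 0, 0], [0, 0, 0], [0, 0, 0], [0, 0, 0], [0, 0, -0.1], [0, 0, -0.1], [0, 0, -0.1]])

```text
time_s: 14.98
position: [0.6606, 0.1779, 0.1892]
tool_rot: [[-0.969, -0.246, 0.002], [-0.246, 0.969, 0.0], [-0.001, -0.0, -1.0]]
ft_force: [0.3, 0.9, 0.6]
grip_width: 0.0402
gripper_force: 0.0
```

```bash
python3 - <<'E'
from h import *
s=observe(); print(s['time_s'],s['q'])
plan([.661,.181,.005],down(104))
P=pose(); im,d=cams.get_image('wrist'); W=cloud('wrist',d,P)
br=(im[...,0].astype(int)-im[...,2]>40)&(W[...,0]>.5)&(W[...,0]<.74)&(W[...,1]>.03)&(W[...,1]<.255)&(W[...,2]<.03)
n,l,st,c=cv2.connectedComponentsWithStats(br.astype(np.uint8))
for i in range(1,n):
    if st[i,4]>30:
        p=W[l==i]; r=cv2.minAreaRect((p[:,:2]*1000).astype(np.float32)); e=np.linalg.eigh(np.cov(p[:,:2].T))[1][:,1]
        print(st[i,4],np.round(r[0],1),np.round(r[1]),'long axis deg',np.degrees(np.arctan2(e[1],e[0])).round(1))
E
```

```text
14.9833 [ 5.18235884e+00  3.72640207e+01  5.40265514e+01 -2.56032537e-03
  8.86233009e+01 -9.90757879e+01]
dp cm [-0.09  0.3  18.42] norm 18.4 turn [-0.0003  0.0015  0.0045]
609 [561.8 120.4] [12. 25.] long axis deg 114.4
522 [605.8 191.9] [27. 13.] long axis deg 84.7
438 [659.2 122.4] [25. 12.] long axis deg 67.6
453 [660.8 181.9] [29. 13.] long axis deg -167.9
```

>>> move_arm(jaw=[4, 4, 4, 4, 4, 4, 4, 0.5, 0.5, 0.5, 0.5, 0.5], dp=[[-0.09, 0.35, 3.6], [0, 0, 4.0], [0, 0, 4.0], [0, 0, 4.0], [0, 0, 2.0], [0, 0, 0.7], [0, 0, 0], [0, 0, 0], [0, 0, 0], [0, 0, 0], [0, 0, 0], [0, 0, 0]], turn=[[0, 0, 0], [0, 0, 0], [0, 0, 0], [0, 0, 0], [0, 0, 0], [0, 0, 0], [0, 0, 0], [0, 0, 0], [0, 0, 0], [0, 0, 0], [0, 0, 0], [0, 0, 0]], force=30)

```text
time_s: 16.03
position: [0.6608, 0.184, 0.0081]
tool_rot: [[-0.97, -0.245, 0.004], [-0.245, 0.97, 0.001], [-0.004, -0.001, -1.0]]
ft_force: [-0.0, 1.0, 8.1]
grip_width: 0.0106
gripper_force: 30.2
```

Pellet A is gripped. I'll carry it to the hopper.

>>> move_arm(jaw=[0.5, 0.5, 0.5, 0.5, 0.5, 0.5, 0.5, 0.5, 0.5, 0.5, 0.5, 0.5], dp=[[0, 0, -3.5], [0, 0, -3.5], [1.79, -3.25, -1.7], [1.79, -3.25, -1.7], [1.79, -3.25, -1.7], [1.79, -3.25, -1.7], [1.79, -3.25, -1.7], [1.79, -3.25, -1.7], [1.79, -3.25, -1.7], [1.79, -3.25, -1.7], [1.79, -3.25, -0.7], [1.79, -3.25, 0]], turn=[[0, 0, 0], [0, 0, 0], [0, 0, 0], [0, 0, 0], [0, 0, 0], [0, 0, 0], [0, 0, 0], [0, 0, 0], [0, 0, 0], [0, 0, 0], [0, 0, 0], [0, 0, 0]])

```text
time_s: 17.03
position: [0.5654, -0.1771, 0.2219]
tool_rot: [[-0.97, -0.245, 0.005], [-0.245, 0.97, -0.003], [-0.004, -0.004, -1.0]]
ft_force: [1.3, 0.3, -0.2]
grip_width: 0.0105
gripper_force: 29.4
```

>>> move_arm(jaw=[0.5, 0.5, 0.5, 0.5, 0.5, 0.5], dp=[[1.79, -3.25, 0], [1.79, -3.25, 0], [1.79, -3.25, 0], [1.79, -3.25, 0], [1.79, -3.25, 0], [0, 0, 0]], turn=[[0, 0, 0], [0, 0, 0], [0, 0, 0], [0, 0, 0], [0, 0, 0], [0, 0, 0]])

```text
time_s: 17.53
position: [0.5163, -0.3606, 0.2189]
tool_rot: [[-0.971, -0.239, 0.0], [-0.239, 0.971, -0.003], [0.0, -0.003, -1.0]]
ft_force: [0.1, -0.3, 0.2]
grip_width: 0.0107
gripper_force: 29.4
```

```bash
python3 - <<'E'
from h import *
s=observe(); print(s['time_s'],s['q'],s['grip_width'])
plan([.525,-.355,.19])
P=pose(); im,d=cams.get_image('wrist'); save(im,'w4.png')
for x in cams.mark_of('wrist','hopper')[:3]:
    print(x['p'],onz('wrist',x['location'][0]*640,x['location'][1]*480,.172,P).round(4),x['location'])
E
```

```text
17.5333 [-4.56451534e+01  3.04043233e+01  6.18838818e+01 -9.40146575e-02
  8.75859038e+01 -1.49458504e+02] 0.010703532108879315
dp cm [-0.98  0.34  2.89] norm 3.1 turn
```

View pics/w4.png

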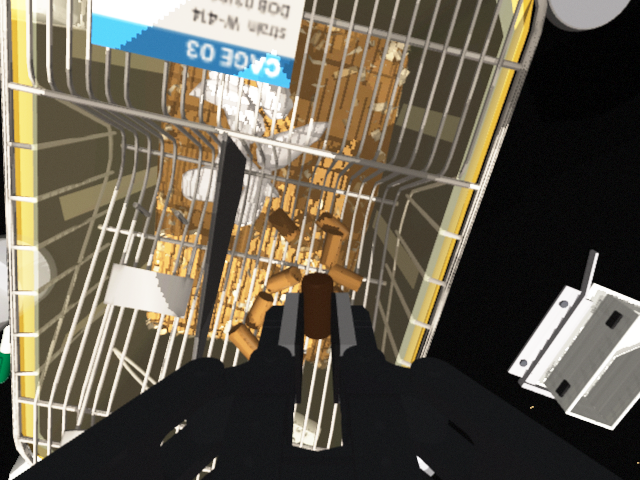

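The pellet in the gripper at (318,305) is centred over the pellet side of the trough, with the divider at (225,240) and the right edge at about (420,300). I'll release it there.

>>> move_arm(jaw=[0.5, 0.5, 0.5, 4, 4, 4, 4, 4, 4, 4, 4, 4], dp=[[-0.8, 0.3, 2.0], [0, 0, 1.5], [0, 0, 0], [0, 0, 0], [0, 0, 0], [0, 0, -3.5], [-1.79, 3.25, 0], [-1.79, 3.25, 0], [-1.79, 3.25, 0], [-1.79, 3.25, 0], [-1.79, 3.25, 0], [-1.79, 3.25, 0]], turn=[[0, 0, 0], [0, 0, 0], [0, 0, 0], [0, 0, 0], [0, 0, 0], [0, 0, 0], [0, 0, 0], [0, 0, 0], [0, 0, 0], [0, 0, 0], [0, 0, 0], [0, 0, 0]])

```text
time_s: 18.63
position: [0.5824, -0.1326, 0.2203]
tool_rot: [[-0.97, -0.245, 0.003], [-0.245, 0.97, -0.001], [-0.002, -0.002, -1.0]]
ft_force: [0.2, 0.7, 0.2]
grip_width: 0.0401
gripper_force: 0.0
```

```bash
cat >> h.py <<'E'
def spills(name='top'):
    P=pose(); im,d=cams.get_image(name); W=cloud(name,d,P)
    br=(im[...,0].astype(int)-im[...,2]>40)&(W[...,0]>.48)&(W[...,0]<.74)&(W[...,1]>.03)&(W[...,1]<.255)&(W[...,2]<.03)
    n,l,st,c=cv2.connectedComponentsWithStats(br.astype(np.uint8))
    for i in range(1,n):
        if st[i,4]>10:
            p=W[l==i]; r=cv2.minAreaRect((p[:,:2]*1000).astype(np.float32)); e=np.linalg.eigh(np.cov(p[:,:2].T))[1][:,1]
            print(st[i,4],np.round(r[0],1),np.round(r[1]),'long axis deg',np.degrees(np.arctan2(e[1],e[0])).round(1))
    return im
E
python3 - <<'E'
from h import *
print(observe()['time_s']); im=spills(); save(im,'t4.png')
plan([.6600,.1222,.17],down(155.5));plan([.6600,.1222,.17],down(-24.5)); plan([.5622,.1203,.17],down(20)); print(observe()['q'])
E
```

```text
18.6333
44 [660.5 122.5] [28. 11.] long axis deg 64.2
43 [606.1 190.8] [26. 11.] long axis deg 80.0
46 [562.7 120.3] [11. 26.] long axis deg 107.8
dp cm [-13.6   22.16   5.11] norm 26.5 turn [-7.00e-04  3.50e-03 -8.91e-01]
dp cm [-13.6   22.16   5.11] norm 26.5 turn [4.3000e-03 8.0000e-04 2.2506e+00]
dp cm [-4.08 24.42  5.08] norm 25.3 turn [0.0032 0.0021 1.4739]
[ -23.6463128    26.93764238   67.69376916    0.15913886   85.24648897
 -128.10995877]
```

>>> move_arm(jaw=[4, 4, 4, 4, 4, 4, 4, 4, 4, 4, 4, 4], dp=[[-0.58, 3.49, 0.5], [-0.58, 3.49, 0.5], [-0.58, 3.49, 0.5], [-0.58, 3.49, 0.5], [-0.58, 3.49, 0.5], [-0.58, 3.49, 0.5], [-0.58, 3.49, 0.5], [0, 0, 0], [0, 0, 0], [0, 0, 0], [0, 0, 0], [0, 0, 0]], turn=[[0, 0, 0], [0, 0, 0], [0, 0, 0], [0, 0, 0], [0, 0, 0], [0, 0, 0], [0, 0, 0], [0, 0, 0.123], [0, 0, 0.123], [0, 0, 0.123], [0, 0, 0.123], [0, 0, 0.123]])

```text
time_s: 19.68
position: [0.5619, 0.1127, 0.185]
tool_rot: [[-0.931, 0.365, 0.003], [0.365, 0.931, -0.0], [-0.002, 0.001, -1.0]]
ft_force: [0.5, 0.7, 0.3]
grip_width: 0.0399
gripper_force: 0.0
```

>>> move_arm(jaw=[4, 4, 4, 4, 4, 4, 4, 4], dp=[[0, 0, 2], [0, 0, 2], [0, 0, 2], [0, 0, 2], [0, 0, 2], [0, 0, 1], [0, 0, 0], [0, 0, 0]], turn=[[0, 0, 0.123], [0, 0, 0.123], [0, 0, 0.123], [0, 0, 0.123], [0, 0, 0.123], [0, 0, 0.123], [0, 0, 0.123], [0, 0, 0]])

```text
time_s: 20.35
position: [0.562, 0.1125, 0.0741]
tool_rot: [[-0.331, 0.943, 0.001], [0.943, 0.331, 0.0], [-0.0, 0.001, -1.0]]
ft_force: [0.5, -0.1, 0.7]
grip_width: 0.0397
gripper_force: 0.0
```

```bash
python3 - <<'E'
from h import *
print(observe()['time_s']); spills('wrist'); plan([.5623,.1204,.008],down(20))
E
```

```text
20.35
1329 [606.8 191.2] [27. 17.] long axis deg 85.7
1106 [562.9 118.4] [13. 31.] long axis deg 115.8
1104 [662.  120.3] [27. 20.] long axis deg 70.4
dp cm [0.75 0.27 6.65] norm 6.7 turn [ 0.0018  0.0006 -0.0046]
```

>>> move_arm(jaw=[4, 4, 4, 4, 0.5, 0.5, 0.5, 0.5, 0.5, 0.5], dp=[[0.7, 0.27, 2.0], [0, 0, 3], [0, 0, 1.6], [0, 0, 0], [0, 0, 0], [0, 0, 0], [0, 0, 0], [0, 0, 0], [0, 0, -3.5], [0, 0, -3.5]], turn=[[0, 0, 0], [0, 0, 0], [0, 0, 0], [0, 0, 0], [0, 0, 0], [0, 0, 0], [0, 0, 0], [0, 0, 0], [0, 0, 0], [0, 0, 0]])

```text
time_s: 21.23
position: [0.5609, 0.1198, 0.0779]
tool_rot: [[-0.336, 0.942, -0.003], [0.942, 0.336, -0.0], [0.001, -0.003, -1.0]]
ft_force: [0.7, 0.9, 1.5]
grip_width: 0.0104
gripper_force: 29.3
```

>>> move_arm(jaw=[0.5, 0.5, 0.5, 0.5, 0.5, 0.5, 0.5, 0.5, 0.5, 0.5, 0.5, 0.5], dp=[[-3.35, -1.49, -1.7], [-3.35, -1.49, -1.7], [-3.35, -1.49, -1.7], [-3.35, -1.49, -1.7], [-3.35, -1.49, -1.7], [-3.35, -1.49, -1.7], [-3.35, -1.49, -1.7], [-3.35, -1.49, -1.7], [-3.35, -1.49, 0], [-3.35, -1.49, 0], [-3.35, -1.49, 0], [-3.35, -1.49, 0]], turn=[[0, 0, 0], [0, 0, 0], [0, 0, 0], [0, 0, 0], [0, 0, 0], [0, 0, 0], [0, 0, 0], [0, 0, 0], [0, 0, 0], [0, 0, 0], [0, 0, 0], [0, 0, 0]])

```text
time_s: 22.23
position: [0.5275, -0.3206, 0.2145]
tool_rot: [[-0.336, 0.942, 0.001], [0.942, 0.336, -0.001], [-0.001, 0.001, -1.0]]
ft_force: [0.2, 0.5, -0.0]
grip_width: 0.0102
gripper_force: 29.3
```

```bash
python3 - <<'E'
from h import *
s=observe(); print(s['time_s'],s['q'],s['grip_width']); plan([.53,-.355,.19]); spills()
E
```

```text
22.2333 [-4.22617983e+01  2.92809971e+01  6.46074326e+01  1.23286824e-03
  8.60396571e+01 -6.18742548e+01] 0.01015753951481076
dp cm [-3.32 -0.92  2.46] norm 4.2 turn 
44 [660.7 122.7] [28. 11.] long axis deg 64.1
43 [606.1 190.2] [26. 10.] long axis deg 80.6
```

>>> move_arm(jaw=[0.5, 0.5, 0.5, 4, 4, 4, 4, 4, 4, 4, 4, 4], dp=[[-3.3, -0.9, 1.0], [0, 0, 1.5], [0, 0, 0], [0, 0, 0], [0, 0, 0], [0, 0, -3.5], [3.26, 1.7, 0], [3.26, 1.7, 0], [3.26, 1.7, 0], [3.26, 1.7, 0], [3.26, 1.7, 0], [3.26, 1.7, 0]], turn=[[0, 0, 0], [0, 0, 0], [0, 0, 0], [0, 0, 0], [0, 0, 0], [0, 0, 0], [0, 0, 0], [0, 0, 0], [0, 0, 0], [0, 0, 0], [0, 0, 0], [0, 0, 0]])

```text
time_s: 23.28
position: [0.5612, -0.1318, 0.2252]
tool_rot: [[-0.337, 0.942, 0.002], [0.942, 0.337, -0.001], [-0.002, 0.002, -1.0]]
ft_force: [0.7, -0.3, 0.5]
grip_width: 0.04
gripper_force: 0.0
```

>>> move_arm(jaw=[4, 4, 4, 4, 4, 4, 4, 4, 4, 4, 4, 4], dp=[[3.26, 1.7, 0], [3.26, 1.7, 0], [3.26, 1.7, 0], [3.26, 1.7, 0], [3.26, 1.7, 1.0], [3.26, 1.7, 1.0], [3.26, 1.7, 1.5], [3.26, 1.7, 1.5], [3.26, 1.7, 1.5], [0, 0, 2.0], [0, 0, 2.5], [0, 0, 2.5]], turn=[[0, 0, 0], [0, 0, 0], [0, 0, 0], [0, 0, 0], [0, 0, 0], [0, 0, 0], [0, 0, 0], [0, 0, 0], [0, 0, 0.116], [0, 0, 0.116], [0, 0, 0.116], [0, 0, 0.116]])

```text
time_s: 24.28
position: [0.6069, 0.1951, 0.0893]
tool_rot: [[0.124, 0.992, 0.003], [0.992, -0.124, 0.0], [0.001, 0.003, -1.0]]
ft_force: [0.1, -1.0, -0.5]
grip_width: 0.0402
gripper_force: 0.0
```

```bash
python3 - <<'E'
from h import *
print(observe()['time_s']); spills('wrist'); plan([.6062,.1909,.008],down(-7))
E
```

```text
24.2833
19 [720.8 194.4] [2. 5.] long axis deg 149.5
862 [605.4 191.7] [25. 12.] long axis deg 86.1
198 [666.7 125.4] [ 7. 23.] long axis deg 105.8
dp cm [-0.3   0.26  7.58] norm 7.6 turn [-0.0058  0.0015 -0.0102]
```

>>> move_arm(jaw=[4, 4, 4, 4, 0.5, 0.5, 0.5, 0.5, 0.5, 0.5], dp=[[-0.25, 0.1, 3.0], [0, 0, 3], [0, 0, 1.55], [0, 0, 0], [0, 0, 0], [0, 0, 0], [0, 0, 0], [0, 0, 0], [0, 0, -3.5], [0, 0, -3.5]], turn=[[0, 0, 0], [0, 0, 0], [0, 0, 0], [0, 0, 0], [0, 0, 0], [0, 0, 0], [0, 0, 0], [0, 0, 0], [0, 0, 0], [0, 0, 0]])

```text
time_s: 25.17
position: [0.6068, 0.1905, 0.0832]
tool_rot: [[0.121, 0.993, -0.003], [0.993, -0.121, -0.0], [-0.001, -0.003, -1.0]]
ft_force: [0.4, 0.8, 0.5]
grip_width: 0.005
gripper_force: 0.0
```

>>> move_arm(jaw=[0.5, 0.5, 0.5, 0.5, 0.5, 0.5, 0.5, 0.5, 0.5, 0.5, 0.5, 0.5], dp=[[-3.7, -0.06, -1.7], [-3.7, -0.06, -1.7], [-3.7, -0.06, -1.7], [-3.7, -0.06, -1.7], [-3.7, -0.06, -1.7], [-3.7, -0.06, -1.7], [-3.7, -0.06, -1.7], [-3.7, -0.06, -1.7], [-3.7, -0.06, 0], [-3.7, -0.06, 0], [-3.7, -0.06, 0], [-3.7, -0.06, 0]], turn=[[0, 0, 0], [0, 0, 0], [0, 0, 0], [0, 0, 0], [0, 0, 0], [0, 0, 0], [0, 0, 0], [0, 0, 0], [0, 0, 0], [0, 0, 0], [0, 0, 0], [0, 0, 0]])

```text
time_s: 26.17
position: [0.5458, -0.2509, 0.2202]
tool_rot: [[0.121, 0.993, 0.001], [0.993, -0.121, -0.001], [-0.001, 0.001, -1.0]]
ft_force: [0.7, -0.3, -0.1]
grip_width: 0.005
gripper_force: 0.0
```

```bash
python3 - <<'E'
from h import *
s=observe(); print(s['time_s'],s['q'],s['grip_width']); plan([.53,-.355,.19]); spills()
E
```

```text
26.1667 [-3.59648274e+01  2.73549418e+01  6.70177104e+01  3.09732396e-03
  8.55368387e+01 -2.89898707e+01] 0.005033459374053542
dp cm [-10.53  -0.31   3.03] norm 11.0 turn 
43 [660.8 122.6] [28. 11.] long axis deg 63.6
43 [606.3 189.8] [25. 11.] long axis deg 81.2
```

The grasp closed just above that pellet, so I'll go back for it.

>>> move_arm(jaw=[4, 4, 4, 4, 4, 4, 4, 4, 4, 4, 4, 4], dp=[[3.7, 0.06, 0], [3.7, 0.06, 0], [3.7, 0.06, 0], [3.7, 0.06, 0], [3.7, 0.06, 0], [3.7, 0.06, 0], [3.7, 0.06, 0], [3.7, 0.06, 1.5], [3.7, 0.06, 1.5], [3.7, 0.06, 1.5], [3.7, 0.06, 1.5], [3.7, 0.06, 1.5]], turn=[[0, 0, 0], [0, 0, 0], [0, 0, 0], [0, 0, 0], [0, 0, 0], [0, 0, 0], [0, 0, 0], [0, 0, 0], [0, 0, 0], [0, 0, 0], [0, 0, 0], [0, 0, 0]])

```text
time_s: 27.22
position: [0.6076, 0.1926, 0.1443]
tool_rot: [[0.121, 0.993, 0.001], [0.993, -0.121, 0.0], [0.0, 0.001, -1.0]]
ft_force: [0.4, -0.4, -0.3]
grip_width: 0.0399
gripper_force: 0.0
```

>>> move_arm(jaw=[4, 4, 4, 4, 4], dp=[[0, 0, 3], [0, 0, 3], [0, 0, 3], [0, 0, 2], [0, 0, 0]], turn=[[0, 0, 0], [0, 0, 0], [0, 0, 0], [0, 0, 0], [0, 0, 0]])

```text
time_s: 27.63
position: [0.6056, 0.1905, 0.0305]
tool_rot: [[0.121, 0.993, -0.007], [0.993, -0.121, -0.001], [-0.002, -0.007, -1.0]]
ft_force: [-0.0, -0.8, -0.2]
grip_width: 0.0398
gripper_force: 0.0
```

```bash
python3 - <<'E'
from h import *
print(observe()['time_s']); spills('wrist'); plan([.6063,.1905,.007],down(-7))
E
```

```text
27.6333
23 [720.8 194.4] [2. 5.] long axis deg 148.2
1445 [605.4 192. ] [25. 12.] long axis deg 86.2
dp cm [-0.02 -0.05  2.61] norm 2.6 turn [-0.0029  0.0007  0.0005]
```

>>> move_arm(jaw=[4, 4, 4, 4, 0.5, 0.5, 0.5, 0.5, 0.5, 0.5, 0.5, 0.5], dp=[[0, 0, 1.3], [0, 0, 1.0], [0, 0, 0.3], [0, 0, 0], [0, 0, 0], [0, 0, 0], [0, 0, 0], [0, 0, 0], [0, 0, 0], [0, 0, -3.5], [0, 0, -3.5], [0, 0, 0]], turn=[[0, 0, 0], [0, 0, 0], [0, 0, 0], [0, 0, 0], [0, 0, 0], [0, 0, 0], [0, 0, 0], [0, 0, 0], [0, 0, 0], [0, 0, 0], [0, 0, 0], [0, 0, 0]])

```text
time_s: 28.68
position: [0.6105, 0.1911, 0.0847]
tool_rot: [[0.121, 0.993, 0.011], [0.993, -0.121, 0.001], [0.003, 0.011, -1.0]]
ft_force: [0.3, 0.1, 0.8]
grip_width: 0.0103
gripper_force: 29.3
```

>>> move_arm(jaw=[0.5, 0.5, 0.5, 0.5, 0.5, 0.5, 0.5, 0.5, 0.5, 0.5, 0.5, 0.5], dp=[[-3.7, -0.08, -1.7], [-3.7, -0.08, -1.7], [-3.7, -0.08, -1.7], [-3.7, -0.08, -1.7], [-3.7, -0.08, -1.7], [-3.7, -0.08, -1.7], [-3.7, -0.08, -1.7], [-3.7, -0.08, -1.7], [-3.7, -0.08, 0], [-3.7, -0.08, 0], [-3.7, -0.08, 0], [-3.7, -0.08, 0]], turn=[[0, 0, 0], [0, 0, 0], [0, 0, 0], [0, 0, 0], [0, 0, 0], [0, 0, 0], [0, 0, 0], [0, 0, 0], [0, 0, 0], [0, 0, 0], [0, 0, 0], [0, 0, 0]])

```text
time_s: 29.68
position: [0.5435, -0.2506, 0.2141]
tool_rot: [[0.122, 0.993, 0.0], [0.993, -0.122, -0.0], [-0.0, 0.0, -1.0]]
ft_force: [1.7, -0.1, -0.6]
grip_width: 0.0108
gripper_force: 29.3
```

>>> move_arm(jaw=[0.5, 0.5, 0.5, 0.5, 0.5, 0.5], dp=[[-3.6, -0.1, 0], [-3.6, -0.1, 0], [-3.6, -0.1, 0.5], [0, 0, 2.3], [0, 0, 0], [0, 0, 0]], turn=[[0, 0, 0], [0, 0, 0], [0, 0, 0], [0, 0, 0], [0, 0, 0], [0, 0, 0]])

```text
time_s: 30.18
position: [0.5276, -0.3552, 0.1851]
tool_rot: [[0.122, 0.993, -0.002], [0.993, -0.122, 0.002], [0.002, -0.002, -1.0]]
ft_force: [0.1, -0.0, -0.1]
grip_width: 0.0105
gripper_force: 29.3
```

```bash
python3 - <<'E'
from h import *
s=observe(); print(s['time_s'],s['q'],s['grip_width']); plan([.53,-.355,.19]); spills()
E
```

```text
30.1833 [-4.46007059e+01  3.24639647e+01  6.37940659e+01  1.27971704e-02
  8.39131781e+01 -3.75966556e+01] 0.010468234397407902
dp cm [ 0.05  0.24 -0.49] norm 0.5 turn 
44 [660.5 122.4] [28. 11.] long axis deg 65.2
```

>>> move_arm(jaw=[4, 4, 4, 4, 4, 4, 4, 4, 4, 4, 4, 4], dp=[[0, 0, 0], [0, 0, 0], [0, 0, -3.5], [3.5, 0.53, 0], [3.5, 0.53, 0], [3.5, 0.53, 0], [3.5, 0.53, 0], [3.5, 0.53, 0], [3.5, 0.53, 0], [3.5, 0.53, 0], [3.5, 0.53, 0], [3.5, 0.53, 0]], turn=[[0, 0, 0], [0, 0, 0], [0, 0, 0], [0, 0, 0], [0, 0, 0], [0, 0, 0], [0, 0, 0], [0, 0, 0], [0, 0, 0], [0, 0, 0], [0, 0, 0], [0, 0, 0]])

```text
time_s: 31.23
position: [0.6139, -0.0464, 0.2222]
tool_rot: [[0.121, 0.993, 0.002], [0.993, -0.121, -0.001], [-0.0, 0.002, -1.0]]
ft_force: [0.6, -1.0, -0.2]
grip_width: 0.04
gripper_force: 0.0
```

>>> move_arm(jaw=[4, 4, 4, 4, 4, 4, 4, 4, 4, 4, 4, 4], dp=[[3.5, 0.53, 0], [3.5, 0.53, 0], [3.5, 0.53, 0], [3.5, 0.53, 1], [3.5, 0.53, 1], [0, 0, 3], [0, 0, 3.5], [0, 0, 3.5], [0, 0, 3.5], [0, 0, 2.5], [0, 0, 0], [0, 0, 0]], turn=[[0, 0, 0], [0, 0, 0], [0, 0, 0], [0, 0, 0], [0, 0, 0], [0, 0, 0.1], [0, 0, 0.1], [0, 0, 0.105], [0, 0, 0], [0, 0, 0], [0, 0, 0], [0, 0, 0]])

```text
time_s: 32.23
position: [0.6612, 0.1222, 0.0414]
tool_rot: [[0.413, 0.911, -0.001], [0.911, -0.413, 0.0], [-0.0, -0.001, -1.0]]
ft_force: [1.3, -0.8, 0.8]
grip_width: 0.0398
gripper_force: 0.0
```

```bash
python3 - <<'E'
from h import *
print(observe()['time_s']); spills('wrist'); plan([.6603,.1223,.0065],down(-24))
E
```

```text
32.2333
1406 [658.6 119.7] [32. 13.] long axis deg 69.6
dp cm [-0.06 -0.19  3.66] norm 3.7 turn [ 0.0025 -0.0011 -0.0074]
```

>>> move_arm(jaw=[4, 4, 4, 4, 0.5, 0.5, 0.5, 0.5, 0.5, 0.5, 0.5, 0.5], dp=[[-0.1, -0.1, 2.0], [0, 0, 1.2], [0, 0, 0.4], [0, 0, 0], [0, 0, 0], [0, 0, 0], [0, 0, 0], [0, 0, 0], [0, 0, 0], [0, 0, -3.5], [0, 0, -3.5], [0, 0, 0]], turn=[[0, 0, 0], [0, 0, 0], [0, 0, 0], [0, 0, 0], [0, 0, 0], [0, 0, 0], [0, 0, 0], [0, 0, 0], [0, 0, 0], [0, 0, 0], [0, 0, 0], [0, 0, 0]])

```text
time_s: 33.28
position: [0.6629, 0.1213, 0.0822]
tool_rot: [[0.414, 0.91, 0.012], [0.91, -0.414, 0.0], [0.005, 0.01, -1.0]]
ft_force: [0.2, 0.5, 0.4]
grip_width: 0.0104
gripper_force: 30.6
```

>>> move_arm(jaw=[0.5, 0.5, 0.5, 0.5, 0.5, 0.5, 0.5, 0.5, 0.5, 0.5, 0.5, 0.5], dp=[[-3.49, 0.56, -1.7], [-3.49, 0.56, -1.7], [-3.49, 0.56, -1.7], [-3.49, 0.56, -1.7], [-3.49, 0.56, -1.7], [-3.49, 0.56, -1.7], [-3.49, 0.56, -1.7], [-3.49, 0.56, -1.7], [-3.49, 0.56, 0], [-3.49, 0.56, 0], [-3.49, 0.56, 0], [-3.49, 0.56, 0]], turn=[[0, 0, 0], [0, 0, 0], [0, 0, 0], [0, 0, 0], [0, 0, 0], [0, 0, 0], [0, 0, 0], [0, 0, 0], [0, 0, 0], [0, 0, 0], [0, 0, 0], [0, 0, 0]])

```text
time_s: 34.28
position: [0.5469, -0.2895, 0.2112]
tool_rot: [[0.414, 0.91, 0.0], [0.91, -0.414, -0.0], [-0.0, 0.0, -1.0]]
ft_force: [-0.3, -1.4, -0.1]
grip_width: 0.0111
gripper_force: 30.5
```

>>> move_arm(jaw=[0.5, 0.5, 0.5, 0.5, 0.5, 0.5], dp=[[-3.49, 0.56, 0], [-3.49, 0.56, 0], [0, 0, 0.5], [0, 0, 2.3], [0, 0, 0], [0, 0, 0]], turn=[[0, 0, 0], [0, 0, 0], [0, 0, 0], [0, 0, 0], [0, 0, 0], [0, 0, 0]])

```text
time_s: 34.78
position: [0.5287, -0.3554, 0.1823]
tool_rot: [[0.414, 0.91, -0.002], [0.91, -0.414, 0.002], [0.001, -0.002, -1.0]]
ft_force: [0.2, 0.2, -0.1]
grip_width: 0.0106
gripper_force: 30.5
```

```bash
python3 - <<'E'
from h import *
s=observe(); print(s['time_s'],s['q'],s['grip_width']); plan([.53,-.355,.187]); spills()
E
```

```text
34.7833 [-4.45411860e+01  3.26810863e+01  6.38757658e+01  2.36808945e-03
  8.35930418e+01 -2.00861086e+01] 0.010622221813244292
dp cm [ 0.09  0.1  -0.47] norm 0.5 turn
```

>>> move_arm(jaw=[4, 4, 4, 7, 7, 7, 7, 7, 7, 7, 7, 7], dp=[[0, 0, 0], [0, 0, 0], [0, 0, -4.0], [3.53, -0.59, 0], [3.53, -0.59, 0], [3.53, -0.59, 0], [3.53, -0.59, 0], [3.53, -0.59, 0], [3.53, -0.59, 0], [3.53, -0.59, 0], [3.53, -0.59, 0], [3.53, -0.59, 0]], turn=[[0, 0, 0], [0, 0, 0], [0, 0, 0], [0, 0, 0], [0, 0, 0], [0, 0, 0], [0, 0, 0], [0, 0, 0], [0, 0, 0], [0, 0, 0], [0, 0, 0], [0, 0, 0]])

```text
time_s: 35.83
position: [0.6125, -0.0428, 0.2241]
tool_rot: [[0.414, 0.91, 0.002], [0.91, -0.414, -0.0], [0.0, 0.002, -1.0]]
ft_force: [1.1, 0.1, 0.3]
grip_width: 0.0697
gripper_force: 0.0
```

>>> move_arm(jaw=[7, 7, 7, 7, 7, 7, 7, 7, 7, 7, 7, 7], dp=[[0, 0, 0], [0, 0, 0], [0, 0, 1], [0, 0, 1], [0, 0, 1], [0, 0, 1], [0, 0, 1], [0, 0, 1], [0, 0, 1], [0, 0, 1], [0, 0, 0], [0, 0, 0]], turn=[[0, 0, 0.117], [0, 0, 0.117], [0, 0, 0.117], [0, 0, 0.117], [0, 0, 0.117], [0, 0, 0.117], [0, 0, 0.117], [0, 0, 0.117], [0, 0, 0.117], [0, 0, 0.117], [0, 0, 0.117], [0, 0, 0]])

```text
time_s: 36.83
position: [0.6122, -0.0446, 0.1432]
tool_rot: [[0.989, -0.146, 0.0], [-0.146, -0.989, -0.0], [0.0, 0.0, -1.0]]
ft_force: [-0.6, -0.1, 0.6]
grip_width: 0.0699
gripper_force: 0.0
```

```bash
python3 - <<'E'
from h import *
s=observe(); print(s['time_s'],s['q']); P=pose(); im,d=cams.get_image('wrist'); save(im,'w5.png'); W=cloud('wrist',d,P)
m=(W[...,2]>.036)&(W[...,2]<.056)&(W[...,0]>.5)&(W[...,0]<.72)&(W[...,1]>-.1)&(W[...,1]<.01)
p=W[m]; print(len(p),cv2.minAreaRect((p[:,:2]*1000).astype(np.float32)))
plan([.6125,-.0432,.022],down(-98.4)); spills()
E
```

```text
36.8333 [-1.52031878e+01  3.22222120e+01  7.15837322e+01 -1.04851757e-03
  7.61853291e+01  8.32146996e+01]
3346 ((611.62060546875, -41.49726867675781), (62.80322265625, 116.84486389160156), 81.64217376708984)
dp cm [-0.03 -0.15 12.17] norm 12.2 turn [ 0.0001 -0.0011  0.0059]
```

View pics/w5.png

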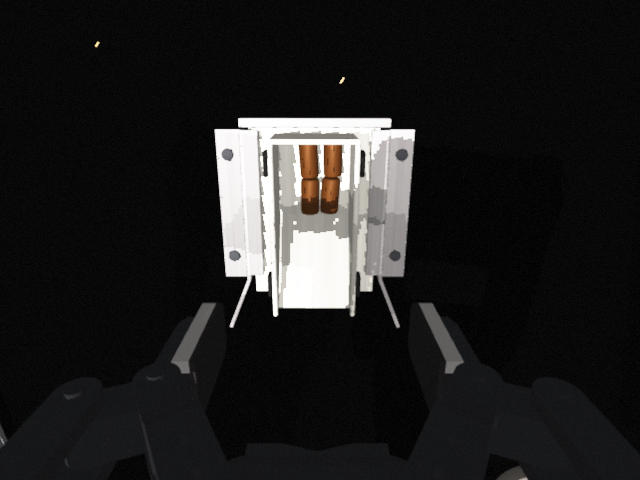

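The tray is seated against the stop with four pellets at its back end around (320,175), and the fingers straddle it evenly. I'll go down and grip the walls.

>>> move_arm(jaw=[7, 7, 7, 7, 7, 7, 5, 5, 5, 5, 5, 5], dp=[[-0.05, -0.15, 3.5], [0, 0, 3.5], [0, 0, 3], [0, 0, 1.5], [0, 0, 0.6], [0, 0, 0], [0, 0, 0], [0, 0, 0], [0, 0, 0], [0, 0, 0], [0, 0, 0], [0, 0, 0]], turn=[[0, 0, 0], [0, 0, 0], [0, 0, 0], [0, 0, 0], [0, 0, 0], [0, 0, 0], [0, 0, 0], [0, 0, 0], [0, 0, 0], [0, 0, 0], [0, 0, 0], [0, 0, 0]], force=60)

```text
time_s: 37.93
position: [0.6128, -0.0435, 0.024]
tool_rot: [[0.99, -0.142, 0.003], [-0.142, -0.99, -0.001], [0.003, 0.0, -1.0]]
ft_force: [-0.7, -0.2, 8.1]
grip_width: 0.0525
gripper_force: 64.1
```

>>> move_arm(jaw=[5, 5, 5], dp=[[0, 0, 0], [0, 0, 0], [-0.5, 0, 0]], turn=[[0, 0, 0], [0, 0, 0], [0, 0, 0]])

```text
time_s: 38.18
position: [0.609, -0.0431, 0.024]
tool_rot: [[0.99, -0.142, 0.006], [-0.142, -0.99, -0.001], [0.006, 0.001, -1.0]]
ft_force: [4.0, -0.6, 6.5]
grip_width: 0.0529
gripper_force: 64.1
```

>>> move_arm(jaw=[5, 5, 5, 5, 5, 5, 5, 5, 5, 5, 5], dp=[[-0.5, 0, -0.1], [-0.8, 0, 0], [-1, 0, 0], [-1, 0, 0], [-1, 0, 0], [-1, 0, 0], [-1, 0, 0], [-1, 0, 0], [-1, 0, 0], [-1, 0, 0], [0, 0, 0]], turn=[[0, 0, 0], [0, 0, 0], [0, 0, 0], [0, 0, 0], [0, 0, 0], [0, 0, 0], [0, 0, 0], [0, 0, 0], [0, 0, 0], [0, 0, 0], [0, 0, 0]])

```text
time_s: 39.1
position: [0.5135, -0.0292, 0.0239]
tool_rot: [[0.99, -0.142, 0.0], [-0.142, -0.99, -0.0], [0.0, 0.0, -1.0]]
ft_force: [-4.4, -0.4, 11.2]
grip_width: 0.0526
gripper_force: 64.7
```

>>> move_arm(jaw=[5, 5, 5, 5, 5, 5, 5, 5], dp=[[-1, 0, 0], [-1, 0, 0], [-1, 0, 0], [-1, 0, 0], [-1, 0, 0], [-1, 0, 0], [-0.5, 0, 0], [0, 0, 0]], turn=[[0, 0, 0], [0, 0, 0], [0, 0, 0], [0, 0, 0], [0, 0, 0], [0, 0, 0], [0, 0, 0], [0, 0, 0]])

```text
time_s: 39.77
position: [0.4499, -0.0201, 0.0239]
tool_rot: [[0.99, -0.143, 0.001], [-0.143, -0.99, -0.001], [0.002, 0.0, -1.0]]
ft_force: [-2.7, -1.5, 10.7]
grip_width: 0.0526
gripper_force: 64.8
```

```bash
python3 - <<'E'
from h import *
s=observe(); print(s['time_s'],s['q'],s['ft_force']); P=pose(); im,d=cams.get_image('wrist'); save(im,'w6.png'); W=cloud('wrist',d,P)
m=(W[...,2]>.02)&(W[...,2]<.056)&(W[...,0]>.35)&(W[...,0]<.55)&(W[...,1]>-.1)&(W[...,1]<.05)
p=W[m]; print(len(p),cv2.minAreaRect((p[:,:2]*1000).astype(np.float32)))
E
```

```text
39.7667 [-1.76701261e+01  2.86528616e+01  1.06056251e+02 -1.25814139e-02
  4.52006305e+01  8.05346227e+01] [-2.71310246 -1.49173856 10.71558388]
26708 ((449.25628662109375, -19.252487182617188), (80.3238754272461, 115.47590637207031), 81.9894790649414)
```

View pics/w6.png

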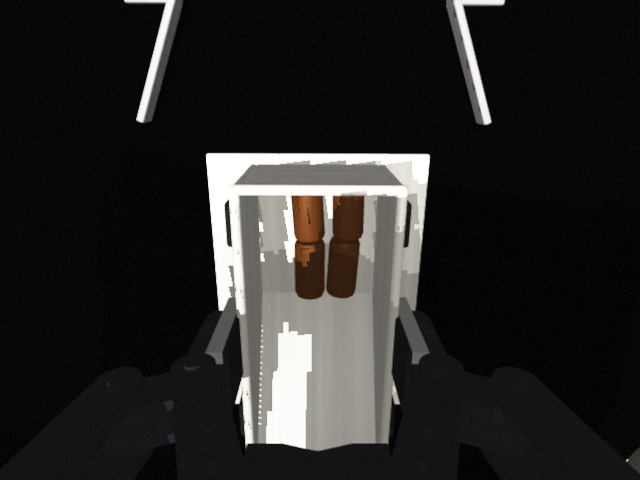

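The tray is clear of the hold-down and held at mid-length, with all four pellets still inside. I'll lift it and carry it over the hopper.

>>> move_arm(jaw=[5, 5, 5, 5, 5, 5, 5, 5, 5, 5, 5, 5], dp=[[0, 0, -1], [0, 0, -2], [0, 0, -2.5], [0, 0, -2.5], [0.6, 1.0, -2], [1.27, 2.07, -1], [1.27, 2.07, -1], [1.27, 2.07, -1], [1.27, 2.07, -1], [1.27, 2.07, -1], [1.27, 2.07, -1], [1.27, 2.07, -1]], turn=[[0, 0, 0], [0, 0, 0], [0, 0, 0], [0, 0, 0], [0, 0, 0], [0, 0, 0], [0, 0, 0], [0, 0, 0], [0, 0, 0], [0, 0, 0], [0, 0, 0], [0, 0, 0]])

```text
time_s: 40.82
position: [0.5216, -0.1875, 0.1929]
tool_rot: [[0.99, -0.143, -0.002], [-0.143, -0.99, 0.001], [-0.002, -0.001, -1.0]]
ft_force: [0.9, 0.3, -2.4]
grip_width: 0.0525
gripper_force: 63.8
```

>>> move_arm(jaw=[5, 5, 5, 5, 5, 5, 5, 5, 5, 5, 5, 5], dp=[[1.27, 2.07, -1], [1.27, 2.07, -1], [1.27, 2.07, -1], [1.27, 2.07, -1], [1.27, 2.07, -1], [1.27, 2.07, -1], [1.27, 2.07, 0], [0.6, 1.0, 0], [0, 0, 0], [0, 0, 0], [0, 0, 0], [0, 0, 0]], turn=[[0, 0, 0], [0, 0, 0], [0, 0, 0], [0, 0, 0], [0, 0, 0], [0, 0, 0], [0, 0, 0], [0, 0, 0], [0, 0, -0.08], [0, 0, -0.08], [0, 0, 0], [0, 0, 0]])

```text
time_s: 41.82
position: [0.5937, -0.3534, 0.2523]
tool_rot: [[1.0, 0.015, -0.002], [0.015, -1.0, 0.001], [-0.002, -0.001, -1.0]]
ft_force: [1.1, -0.5, -2.8]
grip_width: 0.0526
gripper_force: 63.6
```

```bash
python3 - <<'E'
from h import *
s=observe(); print(s['time_s'],s['q'],s['ft_force'],s['grip_width'],s['tool_rot']); plan([.594,-.355,.252],down(-89))
E
```

```text
41.8167 [-4.05530406e+01  3.65053777e+01  4.53128934e+01 -2.86625622e-03
  9.83006003e+01  4.86118638e+01] [ 1.05491584 -0.48860431 -2.77482224] 0.05261415374133125 [[ 0.99989261  0.01456641 -0.00160855]
 [ 0.01456852 -0.99989301  0.00131125]
 [-0.00158927 -0.00133455 -0.99999785]]
dp cm [0.03 0.16 0.03] norm 0.2 turn [-0.0013  0.0016 -0.0029]
```

>>> move_arm(jaw=[5, 5, 5, 5, 5, 5, 5, 5, 5, 5, 5, 5], dp=[[0, 0, 0], [0, 0, 0], [0, 0, 0], [0, 0, 0], [0, 0, 0], [0, 0, 0], [0, 0, 0], [0, 0, 0], [0, 0, 0], [0, 0, 0], [0, 0, 0], [0, 0, 0]], turn=[[0, 0.05, 0], [0, 0.05, 0], [0, 0.05, 0], [0, 0.05, 0], [0, 0.05, 0], [0, 0.05, 0], [0, 0.05, 0], [0, 0.05, 0], [0, 0.05, 0], [0, 0.05, 0], [0, 0, 0], [0, 0, 0]])

```text
time_s: 42.82
position: [0.5935, -0.3535, 0.2528]
tool_rot: [[0.879, 0.015, 0.477], [0.013, -1.0, 0.008], [0.477, -0.001, -0.879]]
ft_force: [-0.2, 0.7, -2.7]
grip_width: 0.0524
gripper_force: 63.7
```

```bash
python3 - <<'E'
from h import *
s=observe(); print(s['time_s'],s['q'],s['ft_force'],s['grip_width'],s['position'])
im,d=cams.get_image('wrist'); save(im,'w7.png')
E
```

```text
42.8167 [-48.57429042  26.23560295  68.69758542  23.18389414  67.42077103
  34.92398721] [-0.16638355  0.66399088 -2.6660676 ] 0.05237644814091284 [ 0.59350982 -0.35353966  0.25283005]
```

View pics/w7.png

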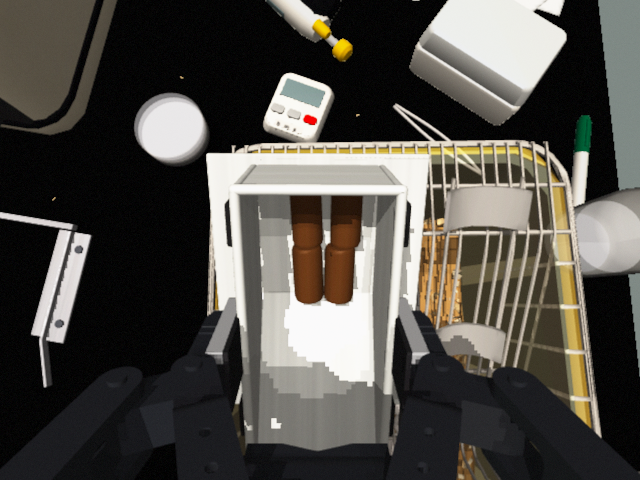

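The tray is at about 28° of tilt and the pellets are still at the back end, around (325,250). I'll tip further, slowly.

>>> move_arm(jaw=[5, 5, 5, 5, 5, 5, 5, 5, 5, 5, 5, 5], dp=[[0, 0, 0], [0, 0, 0], [0, 0, 0], [0, 0, 0], [0, 0, 0], [0, 0, 0], [0, 0, 0], [0, 0, 0], [0, 0, 0], [0, 0, 0], [0, 0, 0], [0, 0, 0]], turn=[[0, 0, 0], [0, 0, 0], [0, 0, 0], [0, 0.02, 0], [0, 0.02, 0], [0, 0.02, 0], [0, 0.02, 0], [0, 0.02, 0], [0, 0.02, 0], [0, 0.02, 0], [0, 0.02, 0], [0, 0, 0]])

```text
time_s: 43.87
position: [0.5937, -0.3538, 0.2526]
tool_rot: [[0.789, 0.016, 0.614], [0.012, -1.0, 0.01], [0.614, -0.001, -0.789]]
ft_force: [0.5, -0.0, -2.3]
grip_width: 0.0528
gripper_force: 63.7
```

```bash
cat >> h.py <<'E'
def intray():
    P=pose(); im,d=cams.get_image('wrist'); m=(im[...,0].astype(int)-im[...,2]>25)
    m[:, :240]=0; m[:,400:]=0
    n,l,st,c=cv2.connectedComponentsWithStats(m.astype(np.uint8))
    for i in range(1,n):
        if st[i,4]>60: print('brown',st[i],np.median(d[l==i]).round(3))
    return im
E
python3 - <<'E'
from h import *
im=cv2.imread('pics/w7.png')[:,:,::-1]; m=(im[...,0].astype(int)-im[...,2]>25); m[:,:240]=0;m[:,400:]=0
n,l,st,c=cv2.connectedComponentsWithStats(m.astype(np.uint8)); print(st[1:][st[1:,4]>60])
intray(); s=observe(); print(s['time_s'],s['position'],s['ft_force'],s['tool_rot'][2])
E
```

```text
[[ 311   18   21   22  277]
 [ 332   38   21   24  373]
 [ 303  114   15   11  126]
 [ 260  142  140   12 1062]
 [ 291  196   71  108 5997]]
brown [312  76  19  19 231] 0.46
brown [331  94  20  21 314] 0.464
brown [ 291  196   71  109 5453] 0.165
43.9167 [ 0.59381555 -0.35391166  0.25281478] [-0.74646199  1.08947464 -2.73483433] [ 6.13085282e-01 -4.07629797e-04 -7.90016627e-01]
```

```bash
python3 - <<'E'
from h import *
im,d=cams.get_image('wrist'); 
T=np.array(cams.calibration('wrist')['tool_from_camera'])
W=cloud('wrist',d,(np.zeros(3),np.eye(3)))  # tool frame
for c in (270,310,345,375):
    print('col',c)
    for r in range(150,450,12):
        x,y,z=W[r,c]*1000; print(r,'x %.0f y %.0f h %.0f'%(x,y,24-z),im[r,c], end=' | ')
    print()
E
```

```text
col 270
150 x 18 y -55 h -310 [4 6 5] | 162 x 57 y -19 h 4 [236 234 229] | 174 x 57 y -17 h 26 [208 204 193] | 186 x 57 y -15 h 47 [248 248 246] | 198 x 42 y -20 h 4 [103 102  95] | 210 x 37 y -20 h 3 [99 98 93] | 222 x 32 y -20 h 4 [102 101  95] | 234 x 26 y -21 h 3 [100  99  94] | 246 x 21 y -21 h 3 [135 133 127] | 258 x 15 y -21 h 3 [137 136 129] | 270 x 10 y -21 h 4 [155 153 146] | 282 x 4 y -21 h 5 [154 152 144] | 294 x -2 y -22 h 4 [191 188 179] | 306 x -5 y -21 h 9 [190 188 178] | 318 x -11 y -21 h 10 [188 187 176] | 330 x -15 y -21 h 13 [192 189 180] | 342 x -20 y -21 h 15 [190 188 179] | 354 x -24 y -21 h 18 [191 189 180] | 366 x -28 y -21 h 21 [189 188 179] | 378 x -33 y -21 h 22 [191 187 179] | 390 x -37 y -20 h 25 [189 187 180] | 402 x -41 y -20 h 28 [140 139 133] | 414 x -45 y -20 h 30 [114 110 106] | 426 x -48 y -20 h 33 [114 110 107] | 438 x -53 y -20 h 35 [158 155 148] | 
col 310
150 x 21 y -8 h -287 [140 159 157] | 162 x 57 y -3 h 3 [237 235 229] | 174 x 57 y -3 h 26 [206 205 193] | 186 x 57 y -3 h 47 [249 247 245] | 198 x 45 y -3 h 15 [37 21 11] | 210 x 41 y -3 h 16
[... 1696 characters left out ...]
 94] | 210 x 38 y 24 h 5 [138 134 128] | 222 x 32 y 24 h 4 [130 127 120] | 234 x 27 y 24 h 5 [114 110 103] | 246 x 22 y 24 h 7 [89 87 83] | 258 x 18 y 24 h 9 [106 103 101] | 270 x 14 y 24 h 12 [108 106 100] | 282 x 8 y 24 h 13 [107 104 100] | 294 x 3 y 24 h 14 [105 103  98] | 306 x -1 y 24 h 17 [103  99  94] | 318 x -6 y 24 h 18 [105 103  97] | 330 x -11 y 24 h 19 [105 104  97] | 342 x -16 y 24 h 21 [105 105  97] | 354 x -20 y 24 h 23 [108 105 100] | 366 x -24 y 24 h 26 [104 103  98] | 378 x -29 y 24 h 27 [108 107  99] | 390 x -34 y 24 h 29 [106 103  97] | 402 x -38 y 24 h 30 [122 119 112] | 414 x -43 y 24 h 33 [132 128 123] | 426 x -48 y 24 h 33 [86 84 81] | 438 x -53 y 24 h 35 [94 92 88] |
```

The depth profile shows the ramp on the -x (lower) side, rising from x = 0 to the lip, with the pellets resting against its foot. So the direction is right and it just needs more tilt.

>>> move_arm(jaw=[5, 5, 5, 5, 5, 5, 5, 5, 5, 5, 5, 5], dp=[[0, 0, 0], [0, 0, 0], [0, 0, 0], [0, 0, 0], [0, 0, 0], [0, 0, 0], [0, 0, 0], [0, 0, 0], [0, 0, 0], [0, 0, 0], [0, 0, 0], [0, 0, 0]], turn=[[0, 0.03, 0], [0, 0.03, 0], [0, 0.03, 0], [0, 0.03, 0], [0, 0.03, 0], [0, 0.03, 0], [0, 0.03, 0], [0, 0.03, 0], [0, 0.03, 0], [0, 0.03, 0], [0, 0, 0], [0, 0, 0]])

```text
time_s: 44.97
position: [0.5942, -0.354, 0.253]
tool_rot: [[0.574, 0.016, 0.819], [0.009, -1.0, 0.013], [0.819, -0.0, -0.574]]
ft_force: [-0.3, -0.7, -2.2]
grip_width: 0.0527
gripper_force: 63.8
```

>>> move_arm(jaw=[5, 5, 5, 5, 5, 5, 5, 5, 5, 5, 5, 5], dp=[[0, 0, 0], [0, 0, 0], [0, 0, 0], [0, 0, 0], [0, 0, 0], [0, 0, 0], [0, 0, 0], [0, 0, 0], [0, 0, 0], [0, 0, 0], [0, 0, 0], [0, 0, 0]], turn=[[0, 0.02, 0], [0, 0.02, 0], [0, 0.02, 0], [0, 0.02, 0], [0, 0.02, 0], [0, 0.02, 0], [0, 0.02, 0], [0, 0.02, 0], [0, 0, 0], [0, 0, 0], [0, 0, 0], [0, 0, 0]])

```text
time_s: 45.97
position: [0.5944, -0.3538, 0.2534]
tool_rot: [[0.436, 0.017, 0.9], [0.008, -1.0, 0.015], [0.9, 0.001, -0.436]]
ft_force: [-0.7, 0.4, -2.6]
grip_width: 0.0526
gripper_force: 63.8
```

```bash
python3 - <<'E'
from h import *
im=intray(); save(im,'w8.png'); s=observe(); print(s['time_s'],s['position'],s['q'],s['ft_force'],s['tool_rot'][2])
E
```

```text
brown [269  65  33  33 900] 0.776
brown [324  89  42  12 322] 0.666
brown [279 123  36  29 855] 0.692
brown [316 140  27  14 270] 0.681
brown [ 295  196   67  108 5339] 0.164
brown [388 412   9  43 178] 0.217
46.0167 [ 0.59432707 -0.353805    0.2533515 ] [-57.94615485  25.24874397  91.59449126  76.9254161   52.29752463
 -15.0982846 ] [-0.03165219 -0.36781671 -2.55018648] [ 9.00019732e-01  6.28451079e-04 -4.35848698e-01]
```

```bash
python3 - <<'E'
from h import *
im,d=cams.get_image('wrist'); W=cloud('wrist',d,(np.zeros(3),np.eye(3)))
m=(im[...,0].astype(int)-im[...,2]>25)&(d<.25)&(d>.1)
p=W[m]*1000; p=p[np.abs(p[:,1])<26]; print(len(p))
for c in (300,318,335,352):
    print(c,[tuple((W[r,c]*[1000,1000,-1000]+[0,0,24]).round().astype(int)) for r in range(198,330,12)])
E
```

```text
5286
300 [(np.int64(46), np.int64(-7), np.int64(14)), (np.int64(41), np.int64(-7), np.int64(14)), (np.int64(36), np.int64(-7), np.int64(14)), (np.int64(31), np.int64(-7), np.int64(15)), (np.int64(25), np.int64(-7), np.int64(13)), (np.int64(21), np.int64(-7), np.int64(15)), (np.int64(15), np.int64(-7), np.int64(14)), (np.int64(10), np.int64(-7), np.int64(14)), (np.int64(5), np.int64(-8), np.int64(15)), (np.int64(-5), np.int64(-8), np.int64(8)), (np.int64(-10), np.int64(-8), np.int64(10))]
318 [(np.int64(46), np.int64(0), np.int64(15)), (np.int64(41), np.int64(0), np.int64(15)), (np.int64(36), np.int64(0), np.int64(15)), (np.int64(31), np.int64(0), np.int64(14)), (np.int64(26), np.int64(0), np.int64(14)), (np.int64(21), np.int64(0), np.int64(14)), (np.int64(15), np.int64(0), np.int64(15)), (np.int64(10), np.int64(0), np.int64(14)), (np.int64(5), np.int64(0), np.int64(15)), (np.int64(-5), np.int64(0), np.int64(7)), (np.int64(-10), np.int64(0), np.int64(10))]
335 [(np.int64(45), np.int64(7), np.int64(13)), (np.int64(41), np.int64(7), np.int64(14)), (np.int64(36), np.int64(7), np.int64(14)), (np.int64(31), np.int64(7), np.int64(14)), (np.int64(25), np.int64(7), np.int64(13)), (np.int64(21), np.int64(7), np.int64(16)), (np.int64(16), np.int64(7), np.int64(15)), (np.int64(10), np.int64(7), np.int64(15)), (np.int64(5), np.int64(7), np.int64(16)), (np.int64(-6), np.int64(8), np.int64(7)), (np.int64(-10), np.int64(8), np.int64(10))]
352 [(np.int64(46), np.int64(13), np.int64(14)), (np.int64(41), np.int64(13), np.int64(16)), (np.int64(36), np.int64(13), np.int64(15)), (np.int64(31), np.int64(13), np.int64(15)), (np.int64(26), np.int64(14), np.int64(16)), (np.int64(20), np.int64(14), np.int64(13)), (np.int64(15), np.int64(14), np.int64(13)), (np.int64(8), np.int64(14), np.int64(12)), (np.int64(2), np.int64(15), np.int64(10)), (np.int64(-5), np.int64(15), np.int64(7)), (np.int64(-10), np.int64(15), np.int64(10))]
```

The pellets are still jammed at the ramp foot, about 7 mm short of sliding over it. I'll tip a bit further with a light shake.

>>> move_arm(jaw=[5, 5, 5, 5, 5, 5, 5, 5, 5, 5, 5, 5], dp=[[0, 0, 0], [0, 0, 0], [0, 0, 0], [0, 0, 0], [0, 0, 0], [0, 0, 0], [0.5, 0, 0], [-0.5, 0, 0], [0.5, 0, 0], [-0.5, 0, 0], [0, 0, 0], [0, 0, 0]], turn=[[0, 0.02, 0], [0, 0.02, 0], [0, 0.02, 0], [0, 0.02, 0], [0, 0.02, 0], [0, 0, 0], [0, 0, 0], [0, 0, 0], [0, 0, 0], [0, 0, 0], [0, 0, 0], [0, 0, 0]])

```text
time_s: 47.07
position: [0.5941, -0.3537, 0.2527]
tool_rot: [[0.344, 0.017, 0.939], [0.005, -1.0, 0.016], [0.939, -0.0, -0.344]]
ft_force: [-0.5, -0.2, -2.7]
grip_width: 0.0524
gripper_force: 63.8
```

```bash
python3 - <<'E'
from h import *
im=intray(); s=observe(); print(s['time_s'],s['position'],s['q'],s['ft_force'],s['tool_rot'][2])
E
```

```text
brown [270 103  33  32 820] 0.805
brown [324 124  40  12 309] 0.688
brown [ 295  196   67  108 5852] 0.164
brown [388 406  11  50 258] 0.338
47.1167 [ 0.59415281 -0.35376585  0.25286505] [-58.96984927  26.60909079  94.3749161   86.29290412  54.52639379
 -24.32616122] [ 0.95441309  0.20218041 -2.85279426] [ 9.39008611e-01 -2.95653920e-04 -3.43893503e-01]
```

>>> move_arm(jaw=[5, 5, 5, 5, 5, 5, 5, 5, 5, 5, 5, 5], dp=[[1.0, 0, -0.3], [0.5, 0, -0.2], [0, 0, 0], [0, 0, 0], [0, 0, 0], [0, 0, 0], [0, 0, 0], [0, 0, 0], [0, 0, 0], [0, 0, 0], [0, 0, 0], [0, 0, 0]], turn=[[0, 0, 0], [0, 0, 0], [0, 0.03, 0], [0, 0.03, 0], [0, 0.03, 0], [0, 0.03, 0], [0, 0, 0.07], [0, 0, 0.07], [0, 0, -0.07], [0, 0, -0.07], [0, 0, -0.07], [0, 0, 0.07]])

```text
time_s: 48.12
position: [0.5947, -0.3539, 0.2692]
tool_rot: [[0.228, 0.018, 0.973], [0.009, -1.0, 0.016], [0.974, 0.005, -0.228]]
ft_force: [-0.6, -0.2, -1.3]
grip_width: 0.0528
gripper_force: 63.9
```

```bash
python3 - <<'E'
from h import *
im=intray(); s=observe(); print(s['time_s'],s['position'],s['q'],s['ft_force'],s['tool_rot'][2])
E
```

```text
48.1667 [ 0.59467897 -0.35388121  0.26917447] [-59.8316853   27.31906875  96.13188159  94.80470618  58.50339047
 -31.04804546] [-0.25557541 -0.85803302 -1.84090749] [ 0.97355474 -0.00514286 -0.22839596]
```

No pellets are visible in the tray now. I'll level it and look at the hopper.

>>> move_arm(jaw=[5, 5, 5, 5, 5, 5, 5, 5, 5, 5, 5, 5], dp=[[1.0, 0, -0.3], [1.0, 0, -0.3], [0, 0, 0], [0, 0, 0], [0, 0, 0], [0, 0, 0], [0, 0, 0], [0, 0, 0], [0, 0, 0], [0, 0, 0], [0, 0, 0], [0, 0, 0]], turn=[[0, 0, 0], [0, -0.12, 0], [0, -0.12, 0], [0, -0.12, 0], [0, -0.12, 0], [0, -0.12, 0], [0, -0.12, 0], [0, -0.12, 0], [0, -0.12, 0], [0, -0.12, 0], [0, -0.12, 0], [0, -0.12, 0]])

```text
time_s: 49.17
position: [0.5939, -0.3522, 0.2893]
tool_rot: [[0.998, 0.022, 0.056], [0.022, -1.0, 0.003], [0.056, -0.002, -0.998]]
ft_force: [-0.4, -0.4, -1.8]
grip_width: 0.0528
gripper_force: 63.7
```

```bash
python3 - <<'E'
from h import *
s=observe(); print(s['time_s'],s['position'],s['q'],s['ft_force'],s['grip_width'])
im=intray(); plan([.50,-.12,.25],down(-93)); 
im,d=cams.get_image('wrist'); cv2.imwrite('pics/w9.png',im[:,:,::-1])
E
```

```text
49.1667 [ 0.59394104 -0.35221462  0.28933656] [-41.31536873  34.43479944  43.38238771   2.27679701  99.88412526
  47.85210858] [-0.43132817 -0.36875113 -1.82051172] 0.05277345589806291
brown [ 260   69  140   85 7659] 0.264
brown [247  74  13  24 209] 0.256
brown [240  78   7  25 138] 0.256
brown [246 116  19  36  89] 0.258
brown [242 435   5  18  65] 0.332
dp cm [ -9.14 -23.34   3.43] norm 25.3 turn [-0.0059 -0.0477  0.0769]
```

>>> move_arm(jaw=[5, 5, 5, 5, 5, 5, 5, 5, 5, 5, 5, 5], dp=[[0, 0, 0], [-0.4, -2.5, 0], [-0.4, -3.8, 0], [-0.4, -3.8, 0], [-0.4, -3.8, 0], [-0.4, -3.8, 0], [-0.4, -3.8, 0], [-0.4, -3.8, 0], [-0.4, -3.8, 0], [-0.4, -3.8, 0], [-0.4, -3.8, 0], [-0.4, -3.8, 0]], turn=[[0, -0.05, 0], [0, 0, 0], [0, 0, 0], [0, 0, 0], [0, 0, 0], [0, 0, 0], [0, 0, 0], [0, 0, 0], [0, 0, 0], [0, 0, 0], [0, 0, 0], [0, 0, 0]])

```text
time_s: 50.27
position: [0.5398, 0.0531, 0.2888]
tool_rot: [[1.0, 0.023, 0.013], [0.023, -1.0, 0.006], [0.013, -0.005, -1.0]]
ft_force: [0.9, 0.2, -1.2]
grip_width: 0.0528
gripper_force: 63.9
```

>>> move_arm(jaw=[5, 5, 5, 5, 5, 5, 5, 5, 5, 5], dp=[[-0.4, -3.8, 0], [-0.4, -3.8, 0], [-0.4, -3.8, 0], [-0.4, -3.8, 0], [-0.4, -3.8, 0], [-0.4, -3.8, 0], [-0.4, -3.0, 0], [0, 0, 0], [0, 0, 0], [0, 0, 0]], turn=[[0, 0, 0], [0, 0, 0], [0, 0, 0], [0, 0, 0], [0, 0, 0], [0, 0, 0], [0, 0, 0], [0, 0, 0], [0, 0, 0], [0, 0, 0]])

```text
time_s: 51.1
position: [0.5068, 0.3081, 0.2891]
tool_rot: [[1.0, 0.023, 0.011], [0.023, -1.0, 0.005], [0.011, -0.004, -1.0]]
ft_force: [0.8, -0.1, -2.2]
grip_width: 0.0527
gripper_force: 64.0
```

```bash
python3 - <<'E'
from h import *
s=observe(); print(s['time_s'],s['q'],s['ft_force'],s['grip_width'])
plan([.508,.328,.031],down(-93))
im,d=cams.get_image('top'); save(im,'t9.png')
a=cv2.resize(im[170:350,430:610,::-1],(540,540),interpolation=cv2.INTER_CUBIC); cv2.imwrite('pics/hop2.png',a)
W=cloud('top',d); br=(im[...,0].astype(int)-im[...,2]>40)&(W[...,2]<.03)&(W[...,0]>.28)&(W[...,0]<.8)&(W[...,1]>-.27)&(W[...,1]<.27)
n,l,st,c=cv2.connectedComponentsWithStats(br.astype(np.uint8)); print([ (st[i,4],W[l==i].mean(0).round(3)) for i in range(1,n) if st[i,4]>8])
P=pose(); iw,dw=cams.get_image('wrist'); Ww=cloud('wrist',dw,P)
m=(Ww[...,2]>.04)&(Ww[...,2]<.09)&(Ww[...,0]>.38)&(Ww[...,0]<.64)&(Ww[...,1]>.36)&(Ww[...,1]<.52)
p=Ww[m]; print(len(p),p.min(0),p.max(0),P[0])
E
```

```text
51.1 [1.98490139e+01 2.42002878e+01 6.10219611e+01 4.58000832e-02
 9.41139130e+01 1.08550582e+02] [ 0.79299505 -0.05716491 -2.22165096] 0.05267940177891922
dp cm [-0.11 -1.87 25.82] norm 25.9 turn [-0.0048 -0.0106  0.0751]
[]
7003 [0.40649374 0.36008429 0.04000021] [0.62020328 0.51472933 0.0694514 ] [0.50707101 0.3076871  0.28918854]
```

View pics/hop2.png

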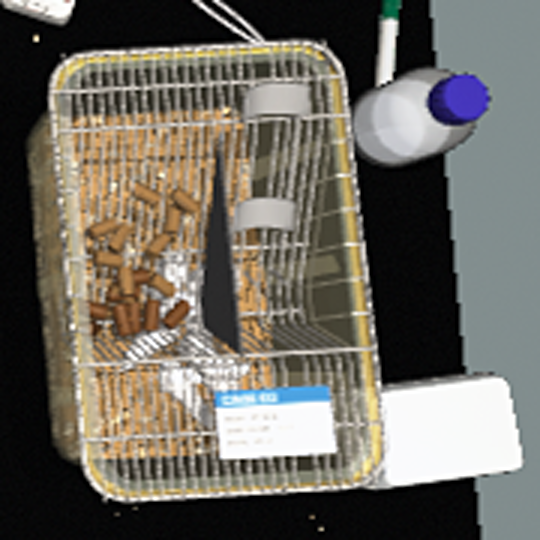

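The new pellets lie in the hopper's deep end, around (135,300), and no loose pellets are left on the bench. I'll set the tray down in the wash-up tray.

>>> move_arm(jaw=[5, 5, 5, 5, 5, 5, 5, 5, 5, 5, 5, 5], dp=[[-0.1, -1.87, 0], [0, 0, 2], [0, 0, 3.5], [0, 0, 3.5], [0, 0, 3.5], [0, 0, 3.5], [0, 0, 3.0], [0, 0, 2.5], [0, 0, 1.5], [0, 0, 1.0], [0, 0, 0], [0, 0, 0]], turn=[[0, -0.01, 0.075], [0, 0, 0], [0, 0, 0], [0, 0, 0], [0, 0, 0], [0, 0, 0], [0, 0, 0], [0, 0, 0], [0, 0, 0], [0, 0, 0], [0, 0, 0], [0, 0, 0]])

```text
time_s: 52.2
position: [0.5062, 0.3277, 0.0498]
tool_rot: [[0.999, -0.053, 0.001], [-0.053, -0.999, 0.004], [0.001, -0.004, -1.0]]
ft_force: [0.2, 0.3, -1.8]
grip_width: 0.0528
gripper_force: 64.1
```

```bash
python3 - <<'E'
from h import *
s=observe(); print(s['time_s'],s['ft_force'],s['grip_width']); plan([.508,.328,.029],down(-93))
P=pose(); im,d=cams.get_image('wrist'); m=(im[...,0].astype(int)-im[...,2]>25)&(d<.2)&(d>.05); print('brown near',m.sum()); save(im,'w10.png')
E
```

```text
52.2 [ 0.24719343  0.29396771 -1.7899439 ] 0.052809210785522434
dp cm [ 0.17 -0.03  2.08] norm 2.1 turn [-0.0039 -0.0007 -0.0009]
brown near 1
```

View pics/w10.png

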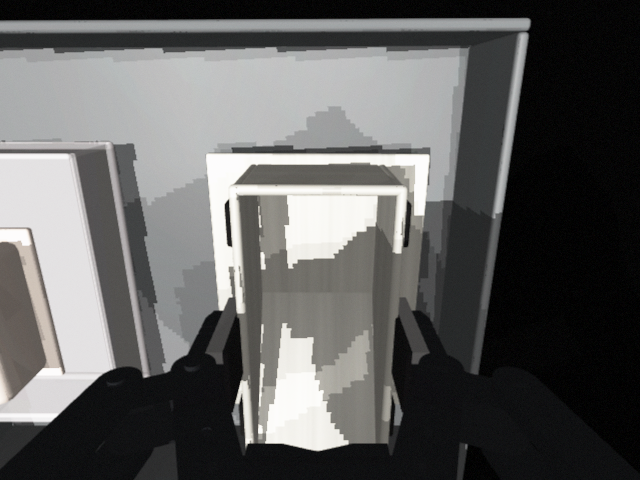

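The tray is empty and held inside the wash-up tray, between the cover on the left and the wall on the right, with room on both sides. I'll lower and release it.

>>> move_arm(jaw=[5, 5, 5, 5, 6.6, 6.6, 6.6, 6.6, 6.6, 6.6, 6.6, 6.6], dp=[[0, 0, 1.0], [0, 0, 0.8], [0, 0, 0.3], [0, 0, 0], [0, 0, 0], [0, 0, 0], [0, 0, 0], [0, 0, -1], [0, 0, -3], [0, 0, -4], [0, 0, -4], [0, 0, 0]], turn=[[0, 0, 0], [0, 0, 0], [0, 0, 0], [0, 0, 0], [0, 0, 0], [0, 0, 0], [0, 0, 0], [0, 0, 0], [0, 0, 0], [0, 0, 0], [0, 0, 0], [0, 0, 0]])

```text
time_s: 53.25
position: [0.5084, 0.3291, 0.157]
tool_rot: [[0.999, -0.052, 0.014], [-0.052, -0.999, 0.009], [0.013, -0.009, -1.0]]
ft_force: [0.0, 0.3, 0.6]
grip_width: 0.0664
gripper_force: 0.0
```

>>> move_arm(jaw=[6.6, 6.6, 6.6, 6.6, 6.6, 6.6, 6.6, 6.6], dp=[[0, 0, -4], [0, 0, -2], [-2, 3.0, 0], [-2, 3.0, 0], [-2, 3.0, 0], [-2, 3.0, 0], [0, 0, 0], [0, 0, 0]], turn=[[0, 0, 0], [0, 0, 0], [0, 0, 0], [0, 0, 0], [0, 0, 0], [0, 0, 0], [0, 0, 0], [0, 0, 0]])

```text
time_s: 53.92
position: [0.4189, 0.2112, 0.2088]
tool_rot: [[0.999, -0.054, 0.002], [-0.054, -0.999, 0.004], [0.001, -0.004, -1.0]]
ft_force: [0.7, -0.2, 0.2]
grip_width: 0.0658
gripper_force: 0.0
```

```bash
python3 - <<'E'
from h import *
s=observe(); print(s['time_s'],s['position'],s['ft_force'])
for n in ['top','scene']:
    im,d=cams.get_image(n); W=cloud(n,d)
    for q in ['tray','cover','beaker','spill_1']:
        for x in cams.mark_of(n,q)[:4]:
            u,v=x['location'][0]*640,x['location'][1]*480; print(n,q,round(x['p'],2),round(u),round(v),onz(n,u,v,.17 if 'spill' in q else .01).round(3))
    if n=='top':
        def rect(lo,hi,t):
            p=W[((W>np.array(lo))&(W<np.array(hi))).all(-1)]; print(t,len(p),cv2.minAreaRect((p[:,:2]*1000).astype(np.float32)) if len(p)>5 else '',p[:,2].max() if len(p) else '')
        rect([.65,.25,.06],[.75,.36,.12],'beaker')
        rect([.43,.28,.02],[.59,.39,.06],'tray'); rect([.42,.41,.03],[.59,.485,.1],'cover'); rect([.42,.41,.058],[.59,.485,.1],'ridge')
        br=(im[...,0].astype(int)-im[...,2]>40)&(W[...,2]<.05)&(W[...,0]>.25)&(W[...,0]<.85)&(W[...,1]>-.28)&(W[...,1]<.5)
        nn,l,st,c=cv2.connectedComponentsWithStats(br.astype(np.uint8)); print([(st[i,4],W[l==i].mean(0).round(3)) for i in range(1,nn) if st[i,4]>8])
E
```

```text
53.9167 [0.41891431 0.21118314 0.20875204] [ 0.68902679 -0.22254073  0.18220997]
top cover 0.73 144 280 [0.516 0.454 0.01 ]
top cover 0.66 489 275 [ 0.501 -0.427  0.01 ]
top beaker 0.66 205 207 [0.701 0.298 0.01 ]
top spill_1 0.61 173 279 [0.506 0.335 0.17 ]
top spill_1 0.47 475 275 [ 0.495 -0.34   0.17 ]
top spill_1 0.42 471 267 [ 0.513 -0.333  0.17 ]
top spill_1 0.42 472 266 [ 0.516 -0.335  0.17 ]
beaker 231 ((703.4960327148438, 299.16607666015625), (72.87080383300781, 72.66990661621094), 42.41085433959961) 0.08525228586372191
tray 417 ((514.094482421875, 326.35369873046875), (63.63414001464844, 98.13470458984375), 86.22200775146484) 0.05716100794698242
cover 1378 ((511.4187316894531, 451.6969299316406), (68.23440551757812, 127.26237487792969), 88.19337463378906) 0.06994070210112024
ridge 152 ((511.0145568847656, 452.21270751953125), (15.510310173034668, 58.9312858581543), 86.02782440185547) 0.06994070210112024
[(np.int32(58), array([0.719, 0.429, 0.016])), (np.int32(16), array([0.698, 0.413, 0.009]))]
scene tray 0.96 262 336 [0.506 0.329 0.01 ]
scene cover 0.63 224 361 [0.507 0.459 0.01 ]
scene beaker 0.95 210 312 [0.686 0.316 0.01 ]
scene beaker 0.2 226 360 [0.509 0.452 0.01 ]
```

```bash
python3 -c "
from rig import ticket; print(ticket.close_job())"
```

```text
the job is handed in; nothing more can be done
None
```

I handed the job in at about 54 s. All four ration pellets and the four loose ones went into the hopper. The cover and the empty tray are both in the wash-up tray, and the beaker wasn't touched. I couldn't count the pellets one by one in the last hopper picture, but none were left in the tray or on the bench.

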